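# Sort the inspected components and turn off the microscope light

### The arm

A 6-joint arm with a two-finger parallel gripper is mounted at the origin on the work surface. World frame = base frame: x ahead of the robot, y to its left, z up, the work surface at z = 0. Lengths are in m, angles in rad, forces in N, time in s.
With the tool pointing down it reaches from about 0.375 to 0.9 m from the base axis. Payload 3.1 kg.
Tool frame: the origin (TCP) lies at the very end of the fingers, on their centre line; the grasp point (between the pads) lies 19 mm behind it; z points along the fingers, y is the direction in which the jaws open and shut (so a half turn about z gives the same grasp; the last joint's range is limited). The gripper opens to 87 mm and grips with 3 to 60 N. Pads are 19 mm wide; open, the fingers measure 117 mm over their backs; the gripper's body (75 mm by 190 mm) begins 51 mm behind the grasp point.
Start: joints at [-1.458, 0.527, 1.433, -0, 1.181, -0.178], TCP at [0.179, -0.599, 0.223] pointing down, gripper open.
Joint ranges: [-3.08, 3.08], [-0.75, 2.2], [0.22, 2.44], [-1.43, 4.57], [0, 2.65], [-2.85, 2.85]. Speed limits (rad/s): [2.79, 2.79, 3.14, 3.14, 3.14, 3.14].

### API

Orientations are given as a unit quaternion [x, y, z, w].
In Python, from rig import robot gives the robot as it stands. The module is installed in compiled form; this text tells all that it offers.
- The arm moves only by the tool send_rows, never from a script. Its argument "deltas" is a list of rows, each an object of numbers: "tx", "ty", "tz": the shift along the tool's x, y, z in cm; "rx", "ry", "rz": the turn, a rotation vector about the tool's x, y, z in rad. A call has 1 to 5 rows; each row is the pose to reach, as a shift and turn from the pose commanded when the call began, along the tool's axes at that moment; what a row does not reach only later rows make up. A row lasts 1/12 s, in which the tool goes at most 41.7 mm and 7.16 degrees, less where a joint would pass 70% of its speed; a pose out of reach is approached as far as the arm can. A call with a gripper value outside its range is refused whole. "claw" is the finger opening in cm, from 0 to 8.7, set as the call begins (left out, the last holds). The fingers move at their own pace and stop on an object; "squeeze" is the grip in N (left out, the last holds). Time passes only in rows, so rows that repeat a pose let the fingers close. It gives the time, the measured TCP pose, the force and the opening at its end, in the units of the state.
- robot.get_obs(): the state, without advancing time (a new reading comes with each control period).
- robot.camera(name): name is "side" or "top"; returns a dict with "color" (420x560x3 uint8, red, green, blue), "z_map" (420x560 float32, m along the optical axis (not along the pixel's ray), 0 where there is no reading), "intrinsics" (3x3 intrinsics, pixels), "distortion" ([k1, k2, p1, p2, k3] as OpenCV has them; the pictures are not rectified), "R" (3x3) and "t" (3): a world point X has camera coordinates R X + t. Camera axes: x right, y down, z forward; pixel columns grow to the right and rows downward; lengths in m; the calibration is good to about 2 mm. A picture is of the moment at which its call begins.
- robot.hand_in(): hands the job in, once; it reports no verdict.
Trained networks look in the newest picture that a camera, given by its name, has taken for a name from the list of things; names that differ only in an ending like _2 or _b are one class to them, and where a whole thing is asked for, a point or a joint stands for the part that bears it (a point fixed in the world has none). Each returns a list of dicts, best first, with "p" (0 to 1); they miss things now and then, are a little off and sometimes report something else, mostly with a low value. They report only what shows in the picture. A call takes as long as a camera call.
- robot.outline_of(label, camera): "pixels" (420x560 bool, what is visible of it) and "xy" ([column, row] in pixels, amid what is visible of it).
- robot.tip_of(label, camera): "xy" ([column, row] in pixels: a listed point, or the origin of a listed thing).
The state is a dict: "time": time; "q": joint angles; "joint_velocities": joint speeds; "joint_torque": joint torques, N m; "position": TCP position; "tool_rot": TCP orientation; "ft_force": force on the tool from outside, world axes, zero at the start; "moment": the same for the moment, N m; "grip_width": finger opening in m.
Only numpy, scipy, OpenCV 4.12 (cv2) and the standard library are available. Lean on these libraries where they do the work, as an engineer would, in place of code of your own. Each camera call takes 0.05 s, during which the arm holds its last target.

### The job

Clear the inspection station: lay the two finned heat sinks, fins up, in the wide shallow tray and stand the capacitor can upright in the square, deeper tote; one of the three pieces is under the microscope head and must be taken out from under it at a slant without striking the microscope. Only when all three are sorted, turn the dimmer knob on the sloping light controller anticlockwise to its end stop. Leave the remote, the mouse and the clear roll where they are.

Things in the scene. Friction and masses are not known exactly. Their poses are not given: they have to be found in the camera images.
- heatsink_a: finned aluminium heat sink, a block 100 (x) by 44 (y) by 32 (z) mm, fins up and along x; origin at the centre of its underside; about 0.2 kg; loose, lies on the table
- heatsink_b: finned aluminium heat sink, a block 100 (x) by 44 (y) by 32 (z) mm, fins up and along x; origin at the centre of its underside; about 0.2 kg; loose, lies on the table
- capacitor: aluminium capacitor can, upright smooth cylinder 50 mm in diameter and 80 mm tall with two small screw terminals on top; origin at the centre of its underside; about 0.2 kg; loose, stands on the table
- tray: fixed black plastic rectangular shallow tray, 160 (x) by 240 (y) mm outside and 28 mm high, origin at the centre of its underside, walls and floor 4 mm thick; takes both heat sinks side by side
- tote: fixed black plastic square tote, 160 by 160 mm outside and 55 mm high, origin at the centre of its underside, walls and floor 4 mm thick; takes the capacitor
- microscope: fixed black microscope; origin on the table straight under its head, where one of the three pieces is. Head: vertical drum 74 mm across, 240 to 355 mm above the table; a bar 32 mm wide, 301 to 329 mm high, runs from it to a 36 mm square column at (170, 130) mm in this frame, on a foot 130 mm square and 10 mm high. The grey 150 mm disc under the head is only a flat mark
- controller: fixed grey light controller, 120 mm wide and about 120 mm high, origin at the centre of its underside; its panel slopes: it faces up and towards its -x, the panel's normal being 0.6 rad (34 degrees) from vertical
- dimmer_grip (a point): point to grip the dimmer, on its axis: black knob with a bar grip 57 mm long (this point's x), 14 mm thick (y), 32 mm high, on a 60 mm disc. z is the knob's axis, out of the panel, 0.6 rad from vertical; the axes turn with the knob. This point is 7 mm below the bar's top, 23 mm above the disc, 37 mm above the panel
- dimmer (a joint): angle of the dimmer knob, rad: 0 is the anticlockwise end stop (light off), and it grows clockwise seen from outside the panel, up to 3.3. Stiff: about 0.05 N m
- remote: small black remote control, 55 by 36 by 18 mm, loose bystander
- mouse: black computer mouse, 105 by 60 by 34 mm, loose bystander
- tape: clear roll, 84 mm across and 24 mm high, loose bystander

How it is judged:
On the way, in this order (a step that is already met when the one before it is completed fails the run):
1. both heat sinks lie fins up in the shallow tray and the capacitor stands in the tote, released, while the light is still on (knob more than 0.5 rad from its stop) (x of heatsink_a in the frame of tray between -0.07 and 0.07 m and y of heatsink_a in the frame of tray between -0.11 and 0.11 m and z of each of heatsink_a, heatsink_b in the frame of tray below 0.015 m and angle between each of heatsink_a, heatsink_b, capacitor's own z axis and vertical below 0.15 rad and linear speed of each of heatsink_a, heatsink_b, capacitor below 0.03 m/s and contact force between each of heatsink_a, heatsink_b, capacitor and the fingers below 0.3 N and x of heatsink_b in the frame of tray between -0.07 and 0.07 m and y of heatsink_b in the frame of tray between -0.11 and 0.11 m and x of capacitor in the frame of tote between -0.06 and 0.06 m and y of capacitor in the frame of tote between -0.06 and 0.06 m and z of capacitor in the frame of tote below 0.015 m and value of joint dimmer above 0.5 rad), for 0.2 s.
2. the dimmer knob is turned anticlockwise to its end stop, within 0.06 rad (value of joint dimmer below 0.06 rad), for 0.2 s.
At the end, for the whole second after the job is handed in: Both heat sinks lie fins up on the shallow tray's floor and the capacitor stands on the tote's floor, each within 0.15 rad of upright and its underside under 15 mm above the container's underside, released and at rest; the dimmer is within 0.06 rad of its anticlockwise stop (x of heatsink_a in the frame of tray between -0.07 and 0.07 m and y of heatsink_a in the frame of tray between -0.11 and 0.11 m and z of each of heatsink_a, heatsink_b in the frame of tray below 0.015 m and angle between each of heatsink_a, heatsink_b, capacitor's own z axis and vertical below 0.15 rad and linear speed of each of heatsink_a, heatsink_b, capacitor below 0.03 m/s and contact force between each of heatsink_a, heatsink_b, capacitor and the fingers below 0.3 N and x of heatsink_b in the frame of tray between -0.07 and 0.07 m and y of heatsink_b in the frame of tray between -0.11 and 0.11 m and x of capacitor in the frame of tote between -0.06 and 0.06 m and y of capacitor in the frame of tote between -0.06 and 0.06 m and z of capacitor in the frame of tote below 0.015 m and value of joint dimmer below 0.06 rad); the robot touches nothing.
It fails at once if the microscope is struck or pushed with more than 10 N (contact force between microscope and anything else above 10 N).
It fails at once if the remote is moved by more than 25 mm (distance of remote from where it was at the start of the episode above 0.025 m).
It fails at once if the mouse is moved by more than 25 mm (distance of mouse from where it was at the start of the episode above 0.025 m).
It fails at once if the tape is moved by more than 25 mm (distance of tape from where it was at the start of the episode above 0.025 m).
It also fails if it takes over 72 s, if anything falls off the work surface, if the arm or the gripper's body presses on something with over 40 N, if the wrist force passes 120 N, or if a joint passes its speed limit or range.

## Working session

There is one attempt and no reset: what is moved stays moved. The work goes in short steps, Python scripts to look and compute and a tool call to move; the robot and the scene stay as the last step left them, time stands still between calls to the robot, and variables do not carry over. Pictures are saved under pics/ and viewed, and the job is handed in when it is done.

Besides the shell and the picture viewer there is one more tool, called after "Emit:" by a JSON object that holds its "api" and its "payload", one argument or row to a line. send_rows: Moves the arm, as the interface text tells. Its arguments: {"type":"object","properties":{"deltas":{"type":"array","items":{"type":"object","properties":{"tx":{"type":"number"},"ty":{"type":"number"},"tz":{"type":"number"},"rx":{"type":"number"},"ry":{"type":"number"},"rz":{"type":"number"}}}},"claw":{"type":"number"},"squeeze":{"type":"number"}},"required":["deltas"]}

```bash
mkdir -p pics; cat > h.py <<'E'
import numpy as np,cv2,pickle
from rig import robot
from scipy.spatial.transform import Rotation as Rn
def snap(n,save=None):
    c=robot.camera(n)
    if save: cv2.imwrite('pics/'+save,cv2.cvtColor(c['color'],cv2.COLOR_RGB2BGR))
    return c
def cloud(c):
    h,w=c['z_map'].shape
    u,v=np.meshgrid(np.arange(w),np.arange(h))
    p=cv2.undistortPoints(np.stack([u.ravel(),v.ravel()],1).astype(np.float64).reshape(-1,1,2),np.array(c['intrinsics']),np.array(c['distortion'])).reshape(-1,2)
    z=c['z_map'].ravel().astype(float)
    X=np.stack([p[:,0]*z,p[:,1]*z,z],1)
    W=(X-np.array(c['t']))@np.array(c['R'])
    W[z<=0]=np.nan
    return W.reshape(h,w,3)
def proj(c,P):
    r,_=cv2.Rodrigues(np.array(c['R']))
    return cv2.projectPoints(np.array(P,float).reshape(-1,1,3),r,np.array(c['t'],float),np.array(c['intrinsics']),np.array(c['distortion']))[0].reshape(-1,2)
E
python3 - <<'E'
from h import *
o=robot.get_obs()
for k,v in o.items(): print(k,np.round(v,3))
for n in('side','top'):
    c=snap(n,n+'0.png'); pickle.dump(c,open(n+'0.pkl','wb'))
    W=cloud(c)
    print(n,'campos',-np.array(c['R']).T@np.array(c['t']))
    for l in['heatsink_a','capacitor','tray','tote','microscope','controller','dimmer_grip','remote','mouse','tape']:
        for d in robot.outline_of(l,n):
            m=d['pixels'];P=W[m];P=P[~np.isnan(P[:,0])]
            if len(P)==0: continue
            print(l,round(d['p'],2),np.round(d['xy']),m.sum(),'med',np.round(np.median(P,0),3),'lo',np.round(np.percentile(P,2,axis=0),3),'hi',np.round(np.percentile(P,98,axis=0),3))
        print('  tip',[(round(d['p'],2),np.round(d['xy'],1).tolist()) for d in robot.tip_of(l,n)])
E
```

```text
time 0.0
q [-1.459  0.528  1.434 -0.     1.181 -0.179]
joint_velocities [-0.     0.    -0.002  0.001 -0.001  0.001]
joint_torque [-1.0000e-03 -4.4004e+01 -1.7659e+01  6.3000e-02  5.8000e-02 -0.0000e+00]
position [ 0.179 -0.598  0.222]
tool_rot [ 0.989  0.145  0.    -0.001]
ft_force [-0.53  -0.824 -0.067]
moment [-0.051  0.015 -0.024]
grip_width 0.087
side campos [0.23563549 0.66797827 0.96236632]
heatsink_a 0.86 [290. 279.] 1023 med [0.455 0.141 0.028] lo [0.409 0.111 0.003] hi [0.507 0.162 0.035]
heatsink_a 0.77 [309. 202.] 854 med [ 0.513 -0.091  0.029] lo [ 0.464 -0.124  0.   ] hi [ 0.571 -0.075  0.035]
  tip [(0.96, [289.0, 282.2]), (0.76, [308.0, 203.0])]
capacitor 0.81 [251. 197.] 608 med [ 0.635 -0.011  0.064] lo [ 0.617 -0.044  0.004] hi [0.661 0.001 0.086]
  tip [(0.6, [252.6, 206.5])]
tray 0.66 [359. 149.] 3393 med [ 0.47  -0.362  0.006] lo [ 0.39  -0.482  0.   ] hi [ 0.544 -0.242  0.03 ]
  tip [(0.58, [359.3, 148.5])]
tote 0.6 [246. 372.] 7005 med [0.447 0.374 0.005] lo [0.361 0.3   0.001] hi [0.521 0.459 0.056]
  tip [(0.75, [248.2, 375.6])]
microscope 0.84 [168. 178.] 85
[... 2229 characters left out ...]
256  0.105] lo [ 0.63  -0.284  0.08 ] hi [ 0.689 -0.232  0.128]
dimmer_grip 0.4 [133. 186.] 1046 med [0.659 0.39  0.031] lo [0.614 0.363 0.009] hi [0.709 0.423 0.037]
  tip [(0.84, [409.9, 177.0])]
remote 0.84 [295. 280.] 410 med [ 0.425 -0.001  0.016] lo [ 0.398 -0.02  -0.003] hi [0.453 0.02  0.02 ]
  tip [(0.82, [292.9, 280.8])]
mouse 0.73 [131. 183.] 1147 med [0.659 0.391 0.03 ] lo [ 0.614  0.36  -0.002] hi [0.714 0.431 0.036]
  tip [(0.64, [132.4, 187.8])]
tape 0.85 [182. 189.] 518 med [0.63  0.235 0.021] lo [ 0.588  0.191 -0.002] hi [0.667 0.273 0.026]
tape 0.51 [405. 173.] 3041 med [ 0.668 -0.256  0.094] lo [ 0.613 -0.322  0.012] hi [ 0.73  -0.198  0.123]
  tip [(0.68, [194.3, 198.4])]
```

```bash
python3 - <<'E'
import cv2
for n in('side','top'):
    i=cv2.imread(f'pics/{n}0.png'); cv2.imwrite(f'pics/{n}0b.png',cv2.resize(i,(800,600),interpolation=cv2.INTER_CUBIC))
i=cv2.imread('pics/top0.png')[130:220,260:460];cv2.imwrite('pics/z0.png',cv2.resize(i,(800,360),interpolation=cv2.INTER_CUBIC))
E
```

```text
(no output)
```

View pics/side0b.png

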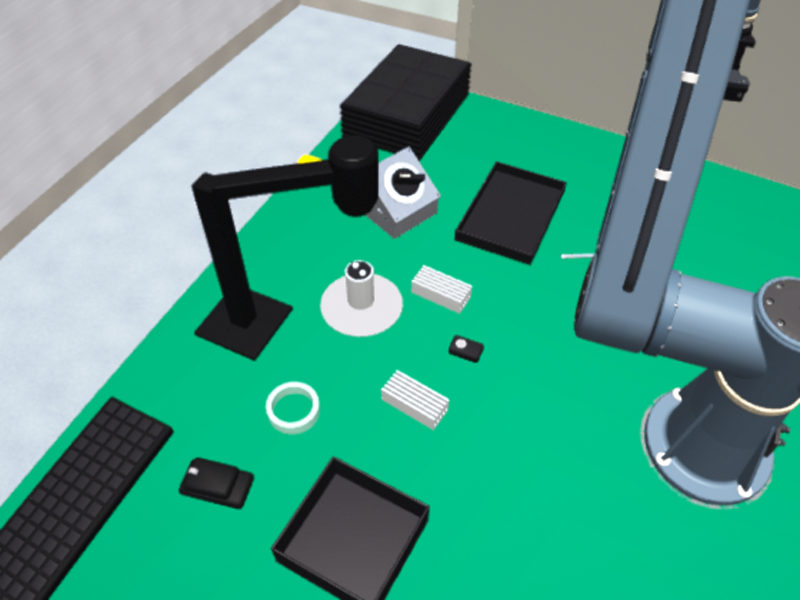

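View pics/top0b.png

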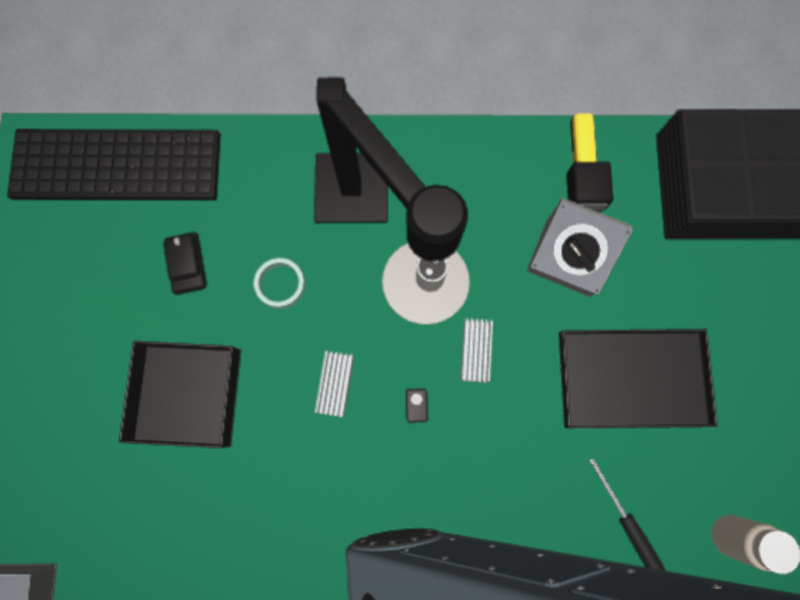

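View pics/z0.png

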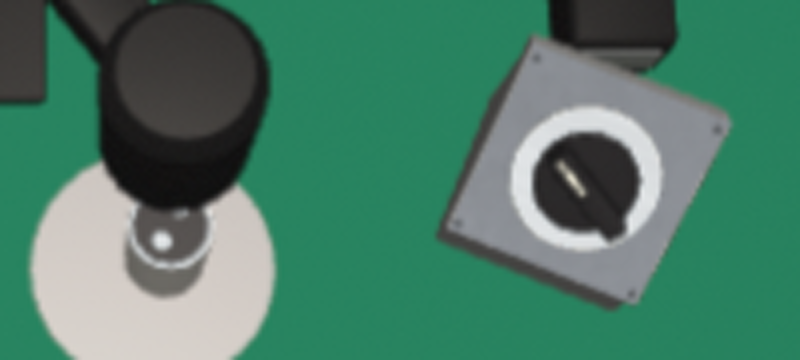

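```bash
python3 - <<'E'
from h import *
from scipy.optimize import least_squares
C={n:pickle.load(open(n+'0.pkl','rb')) for n in('side','top')}
Ws={n:cloud(C[n]) for n in C}
A=np.concatenate([Ws[n].reshape(-1,3) for n in C]); A=A[~np.isnan(A[:,0])]
def box(lo,hi,W=A): return W[((W>lo)&(W<hi)).all(1)]
def rect(P):
    r=cv2.minAreaRect((P[:,:2]*1000).astype(np.float32)); return np.round(r[0],1),np.round(r[1],1),round(r[2],1)
for n in C:
    W=Ws[n].reshape(-1,3);W=W[~np.isnan(W[:,0])]
    print(n)
    print('hs1',rect(box([.39,.09,.024],[.53,.18,.04],W)))
    print('hs2',rect(box([.44,-.14,.024],[.59,-.055,.04],W)))
    print('tray',rect(box([.36,-.5,.022],[.58,-.22,.04],W)))
    print('tote',rect(box([.34,.27,.048],[.54,.48,.06],W)))
    print('remote',rect(box([.38,-.03,.012],[.47,.03,.04],W)))
    print('mouse',rect(box([.58,.33,.012],[.74,.46,.04],W)))
    print('tape',rect(box([.57,.17,.015],[.7,.3,.04],W)))
    P=box([.57,-.08,.02],[.7,.04,.0865],W)
    f=least_squares(lambda p:np.hypot(P[(P[:,2]<.07),0]-p[0],P[(P[:,2]<.07),1]-p[1])-.025,[.635,-.02],loss='soft_l1',f_scale=.002);print('cap',f.x,len(P),P[:,2].max())
    P=box([.55,-.12,.25],[.75,.08,.34],W)
    f=least_squares(lambda p:np.hypot(P[:,0]-p[0],P[:,1]-p[1])-.037,[.65,-.02],loss='soft_l1',f_scale=.002);print('head',f.x,len(P))
    P=box([.55,-.12,.348],[.75,.08,.37],W)
    print('headtop',P.mean(0),np.ptp(P,0))
    P=box([.75,.05,.02],[.9,.2,.28],W);print('column',rect(P),np.round(np.median(P,0),3))
    P=box([.7,.02,.006],[.95,.25,.015],W);print('foot',rect(P))
    # disc
    col=C[n]['color'].reshape(-1,3).astype(int);Wf=Ws[n].reshape(-1,3)
    m=(col.min(1)>150)&(np.abs(Wf[:,2])<.006)&(np.hypot(Wf[:,0]-.63,Wf[:,1]+.02)<.11)
    Q=Wf[m];print('disc',cv2.minEnclosingCircle((Q[:,:2]*1000).astype(np.float32)),Q[:,:2].min(0),Q[:,:2].max(0))
    # controller panel plane
    d=robot
    P=Wf[(Wf[:,0]>.59)&(Wf[:,0]<.75)&(Wf[:,1]>-.34)&(Wf[:,1]<-.18)&(Wf[:,2]>.03)&(Wf[:,2]<.14)&(col.min(1)>90)&(col.max(1)<180)]
    if len(P)>50:
        best=None;rng=np.random.default_rng(0)
        for _ in range(400):
            a,b,c_=P[rng.choice(len(P),3,replace=False)]
            nn=np.cross(b-a,c_-a);L=np.linalg.norm(nn)
            if L<1e-4: continue
            nn/=L
            if nn[2]<0:nn=-nn
            if nn[2]<.6: continue
            k=np.abs((P-a)@nn)<.002
            if best is None or k.sum()>best.sum():best=k
        Q=P[best];ce=Q.mean(0);nn=np.linalg.svd(Q-ce)[2][2];nn*=np.sign(nn[2])
        print('panel',best.sum(),'n',nn,'tilt',np.arccos(nn[2]),'az',np.degrees(np.arctan2(nn[1],nn[0])),'ce',ce)
        # knob points: 25+ mm above plane
        K=Wf[(np.linalg.norm(Wf-ce,axis=1)<.09)];h=(K-ce)@nn
        B=K[(h>.032)&(h<.06)];print('bar',len(B),B.mean(0),((B-ce)@nn).max())
        hz=-np.array([nn[0],nn[1],0]);ex=hz-nn*(hz@nn);ex/=np.linalg.norm(ex);ey=np.cross(nn,ex)
        uv=np.stack([(B-ce)@ex,(B-ce)@ey],1);r=cv2.minAreaRect((uv*1000).astype(np.float32));print('bar uv',r,'ex',ex,'ey',ey)
        D=K[(h>.008)&(h<.02)];uv=np.stack([(D-ce)@ex,(D-ce)@ey],1);r=cv2.minEnclosingCircle((uv*1000).astype(np.float32));print('disc',r)
        m=(h>-.004)&(h<.02);uv=np.stack([(K[m]-ce)@ex,(K[m]-ce)@ey],1);print('panel rect',cv2.minAreaRect((uv*1000).astype(np.float32)))
E
```

```text
side
hs1 (array([458.9, 134. ]), array([ 47.5, 101.2]), 81.9)
hs2 (array([514.6, -99.8]), array([ 48.6, 100.8]), 85.2)
tray (array([ 468.5, -361.7]), array([162.1, 248.4]), 0.7)
tote (array([442.3, 378.8]), array([161.4, 162. ]), 87.0)
remote (array([423.9,   1.3]), array([55.4, 38.4]), 1.5)
mouse (array([664.5, 396.9]), array([104.6,  59. ]), 12.5)
tape (array([628.9, 232.6]), array([81.2, 83.2]), 8.3)
cap [ 0.64257011 -0.02546391] 511 0.08649012098378542
head [0.65603583 0.04467069] 1892
headtop [ 0.63308243 -0.01088866  0.35420459] [0.06877778 0.06853181 0.01040325]
column (array([796.6, 122.2]), array([48.9, 29.8]), 44.9) [0.789 0.129 0.165]
foot (array([827.8, 126.7]), array([261.2, 184.1]), 9.5)
disc ((620.8575439453125, -30.487401962280273), 94.85931396484375) [ 0.54111733 -0.1075873 ] [0.71217788 0.05786474]
panel 51 n [-0.68469918  0.27080565  0.67664712] tilt 0.8275969178581518 az 158.42068720413087 ce [ 0.64964927 -0.23186911  0.04609055]
bar 120 [ 0.64920123 -0.24955645  0.1192518 ] 0.055494757313699766
bar uv ((57.2758674621582, -18.770647048950195), (56.84037399291992, 
[... 1021 characters left out ...]
c ((622.485107421875, -32.313018798828125), 95.212158203125) [ 0.5447117  -0.09643359] [0.70213445 0.05700468]
panel 1186 n [-0.52730541  0.22156973  0.82027791] tilt 0.6088995866138138 az 157.2082238458001 ce [ 0.67221358 -0.26122348  0.08601536]
bar 182 [ 0.64797226 -0.25135868  0.12013813] 0.04902445418327759
bar uv ((-3.4301939010620117, -1.168661117553711), (57.35664749145508, 14.789169311523438), 60.1540412902832) ex [ 0.7562296  -0.31776194  0.57196516] ey [ 3.87383265e-01  9.21918763e-01 -2.77555756e-17]
disc ((-12.85698127746582, -8.071294784545898), 51.16008758544922)
panel rect ((-3.7451438903808594, -1.4148635864257812), (120.18419647216797, 120.35713958740234), 89.6800765991211)
```

```bash
cat >> h.py <<'E'
def Rdown(yaw,tilt=0,az=0):
    # tool down with x at yaw; then tilt so tool z leans toward azimuth az by tilt
    R=Rn.from_matrix(np.array([[np.cos(yaw),np.sin(yaw),0],[np.sin(yaw),-np.cos(yaw),0],[0,0,-1.]]))
    ax=np.array([-np.sin(az),np.cos(az),0])  # rotating -z about this by -tilt leans to az
    return Rn.from_rotvec(-ax*tilt)*R
def plan(p,R,o=None):
    o=o or robot.get_obs()
    R0=Rn.from_quat(o['tool_rot']);d=R0.inv().apply(np.array(p)-o['position'])*100
    r=(R0.inv()*R).as_rotvec()
    print('t_cm',np.round(d,2),'r',np.round(r,3),'rows',round(max(np.linalg.norm(d)/4.17,np.degrees(np.linalg.norm(r))/7.16),1),'time',round(float(o['time']),2))
E
python3 - <<'E'
from h import *
from scipy.optimize import least_squares
print(Rdown(0,.5,0).apply([0,0,1]))
for n in('side','top'):
    c=pickle.load(open(n+'0.pkl','rb'));W=cloud(c).reshape(-1,3);W=W[~np.isnan(W[:,0])]
    P=W[(W[:,2]>.351)&(W[:,2]<.358)&(np.hypot(W[:,0]-.634,W[:,1]+.015)<.06)]
    print(n,'headtop',cv2.minEnclosingCircle((P[:,:2]*1000).astype(np.float32)),len(P))
    P=W[(W[:,2]>.25)&(W[:,2]<.295)&(np.hypot(W[:,0]-.634,W[:,1]+.015)<.06)]
    f=least_squares(lambda p:np.hypot(P[:,0]-p[0],P[:,1]-p[1])-.037,[.63,-.02],loss='soft_l1',f_scale=.002);print(f.x,len(P))
    P=W[(W[:,2]>.005)&(W[:,2]<.014)&(W[:,0]>.7)&(W[:,0]<.92)&(W[:,1]>.02)&(W[:,1]<.22)]
    print('foot',np.percentile(P,[5,95],axis=0))
    P=W[(W[:,2]>.079)&(W[:,2]<.0825)&(np.hypot(W[:,0]-.642,W[:,1]+.025)<.06)]
    print('captop',len(P),cv2.minEnclosingCircle((P[:,:2]*1000).astype(np.float32)))
E
```

```text
[ 0.47942554  0.         -0.87758256]
side headtop ((636.0878295898438, -15.771190643310547), 33.99089050292969) 502
[ 0.63796079 -0.01946525] 423
foot [[0.74226032 0.05608344 0.00648088]
 [0.86256182 0.17633335 0.01319316]]
captop 140 ((641.9974365234375, -24.878681182861328), 25.687210083007812)
top headtop ((634.5789184570312, -16.732027053833008), 33.59679412841797) 1080
[ 0.63735339 -0.01734346] 169
foot [[0.74307158 0.05730231 0.00610901]
 [0.852648   0.17391117 0.01210564]]
captop 139 ((640.2907104492188, -24.384750366210938), 24.240032196044922)
```

```bash
python3 - <<'E'
from h import *
plan([.514,-.0997,.13],Rdown(-.082))
E
```

```text
t_cm [ 46.38 -38.21   9.25] r [ 0.    -0.     0.373] rows 14.6 time 2.1
```

Emit:
{"api": "send_rows", "payload": {
  "deltas": [
    {"tx": 46.4, "ty": -38.2, "tz": 9.2, "rz": 0.373},
    {"tx": 46.4, "ty": -38.2, "tz": 9.2, "rz": 0.373},
    {"tx": 46.4, "ty": -38.2, "tz": 9.2, "rz": 0.373},
    {"tx": 46.4, "ty": -38.2, "tz": 9.2, "rz": 0.373},
    {"tx": 46.4, "ty": -38.2, "tz": 9.2, "rz": 0.373}
  ]
}}

```text
schema error: expected keys tx, ty, tz, rx, ry, rz
```

```bash
python3 - <<'E'
from h import *
plan([.514,-.0997,.13],Rdown(-.082))
c=snap('side','s1.png')
E
```

```text
t_cm [ 46.38 -38.21   9.25] r [ 0.    -0.     0.373] rows 14.6 time 2.1
```

View pics/s1.png

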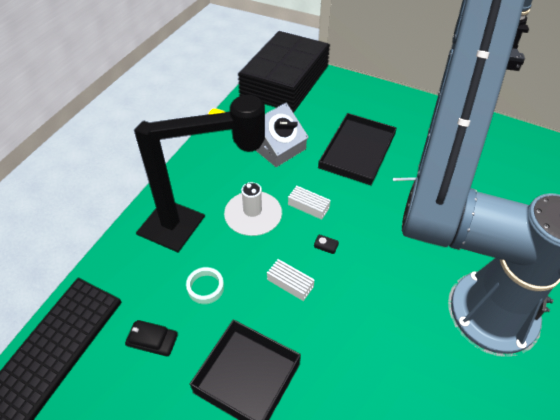

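Unchanged scene; the rows need all six keys.

Emit:
{"api": "send_rows", "payload": {
  "deltas": [
    {"tx": 46.4, "ty": -38.2, "tz": 9.2, "rx": 0, "ry": 0, "rz": 0.373},
    {"tx": 46.4, "ty": -38.2, "tz": 9.2, "rx": 0, "ry": 0, "rz": 0.373},
    {"tx": 46.4, "ty": -38.2, "tz": 9.2, "rx": 0, "ry": 0, "rz": 0.373},
    {"tx": 46.4, "ty": -38.2, "tz": 9.2, "rx": 0, "ry": 0, "rz": 0.373},
    {"tx": 46.4, "ty": -38.2, "tz": 9.2, "rx": 0, "ry": 0, "rz": 0.373}
  ]
}}

```text
time: 2.57
position: [0.2947, -0.4263, 0.1909]
tool_rot: [0.999, -0.042, 0.0, 0.0]
ft_force: [1.1, 0.7, 0.9]
grip_width: 0.0874
```

```bash
python3 - <<'E'
from h import *
plan([.514,-.0997,.13],Rdown(-.082))
c=snap('side','s2.png')
E
```

```text
t_cm [ 19.13 -34.38   6.09] r [ 0.    -0.    -0.001] rows 9.5 time 2.57
```

View pics/s2.png

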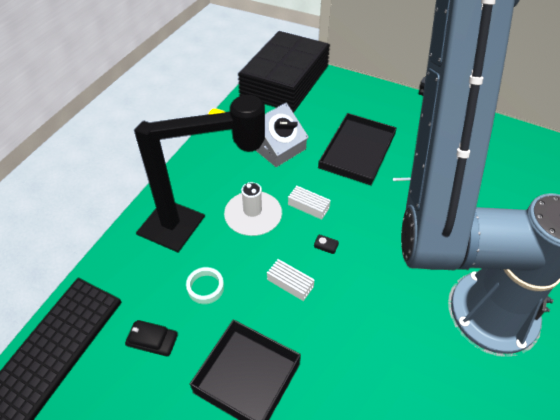

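Emit:
{"api": "send_rows", "payload": {
  "deltas": [
    {"tx": 19.1, "ty": -34.4, "tz": 6.1, "rx": 0, "ry": 0, "rz": 0},
    {"tx": 19.1, "ty": -34.4, "tz": 6.1, "rx": 0, "ry": 0, "rz": 0},
    {"tx": 19.1, "ty": -34.4, "tz": 6.1, "rx": 0, "ry": 0, "rz": 0},
    {"tx": 19.1, "ty": -34.4, "tz": 6.1, "rx": 0, "ry": 0, "rz": 0},
    {"tx": 19.1, "ty": -34.4, "tz": 6.1, "rx": 0, "ry": 0, "rz": 0}
  ]
}}

```text
time: 3.03
position: [0.4093, -0.2554, 0.1592]
tool_rot: [0.999, -0.041, 0.0, 0.0]
ft_force: [0.9, -0.4, -0.2]
grip_width: 0.0874
```

```bash
python3 - <<'E'
from h import *
plan([.514,-.0997,.13],Rdown(-.082))
E
```

```text
t_cm [  9.14 -16.39   2.91] r [ 0.001 -0.001 -0.001] rows 4.6 time 3.03
```

Emit:
{"api": "send_rows", "payload": {
  "deltas": [
    {"tx": 9.1, "ty": -16.4, "tz": 2.9, "rx": 0, "ry": 0, "rz": 0},
    {"tx": 9.1, "ty": -16.4, "tz": 2.9, "rx": 0, "ry": 0, "rz": 0},
    {"tx": 9.1, "ty": -16.4, "tz": 2.9, "rx": 0, "ry": 0, "rz": 0},
    {"tx": 9.1, "ty": -16.4, "tz": 2.9, "rx": 0, "ry": 0, "rz": 0},
    {"tx": 9.1, "ty": -16.4, "tz": 2.9, "rx": 0, "ry": 0, "rz": 0}
  ]
}}

```text
time: 3.45
position: [0.5143, -0.0974, 0.1298]
tool_rot: [0.999, -0.04, 0.0, -0.0]
ft_force: [0.0, -0.6, -0.5]
grip_width: 0.0869
```

```bash
python3 - <<'E'
from h import *
plan([.514,-.0997,.006],Rdown(-.082))
c=snap('side','s3.png');c=snap('top','t3.png')
E
```

```text
t_cm [-0.02  0.25 12.37] r [-0.001 -0.001  0.002] rows 3.0 time 3.45
```

View pics/s3.png

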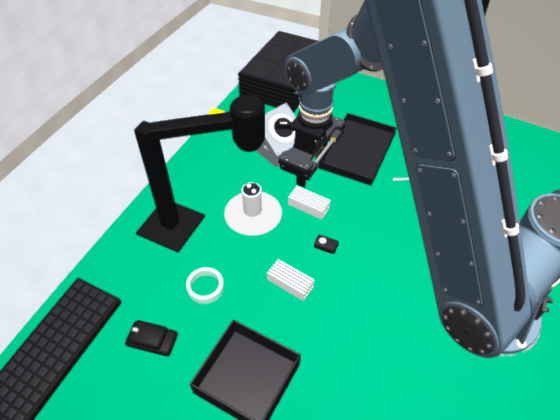

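View pics/t3.png

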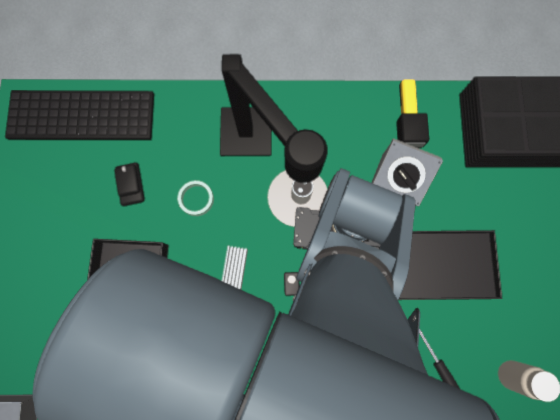

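Emit:
{"api": "send_rows", "payload": {
  "deltas": [
    {"tx": 0, "ty": 0.2, "tz": 4, "rx": 0, "ry": 0, "rz": 0},
    {"tx": 0, "ty": 0.2, "tz": 8, "rx": 0, "ry": 0, "rz": 0},
    {"tx": 0, "ty": 0.2, "tz": 11, "rx": 0, "ry": 0, "rz": 0},
    {"tx": 0, "ty": 0.2, "tz": 12.3, "rx": 0, "ry": 0, "rz": 0},
    {"tx": 0, "ty": 0.2, "tz": 12.3, "rx": 0, "ry": 0, "rz": 0}
  ]
}}

```text
time: 3.97
position: [0.51, -0.103, 0.0042]
tool_rot: [0.999, -0.042, -0.003, -0.001]
ft_force: [0.1, 0.5, 0.1]
grip_width: 0.0867
```

Emit:
{"api": "send_rows", "payload": {
  "deltas": [
    {"tx": 0, "ty": 0, "tz": 0, "rx": 0, "ry": 0, "rz": 0},
    {"tx": 0, "ty": 0, "tz": 0, "rx": 0, "ry": 0, "rz": 0},
    {"tx": 0, "ty": 0, "tz": 0, "rx": 0, "ry": 0, "rz": 0},
    {"tx": 0, "ty": 0, "tz": 0, "rx": 0, "ry": 0, "rz": 0},
    {"tx": 0, "ty": 0, "tz": 0, "rx": 0, "ry": 0, "rz": 0}
  ],
  "claw": 3.5,
  "squeeze": 30
}}

```text
time: 4.38
position: [0.5131, -0.103, 0.0083]
tool_rot: [0.999, -0.041, 0.001, 0.0]
ft_force: [-0.3, -0.3, -0.7]
grip_width: 0.0618
```

Emit:
{"api": "send_rows", "payload": {
  "deltas": [
    {"tx": 0, "ty": 0, "tz": 0, "rx": 0, "ry": 0, "rz": 0},
    {"tx": 0, "ty": 0, "tz": 0, "rx": 0, "ry": 0, "rz": 0},
    {"tx": 0, "ty": 0, "tz": 0, "rx": 0, "ry": 0, "rz": 0},
    {"tx": 0, "ty": 0, "tz": 0, "rx": 0, "ry": 0, "rz": 0},
    {"tx": 0, "ty": 0, "tz": 0, "rx": 0, "ry": 0, "rz": 0}
  ]
}}

```text
time: 4.8
position: [0.5125, -0.1023, 0.0075]
tool_rot: [0.999, -0.041, 0.0, -0.0]
ft_force: [0.3, 1.6, 6.3]
grip_width: 0.0435
```

```bash
python3 - <<'E'
from h import *
plan([.513,-.12,.12],Rdown(-.082))
plan([.468,-.43,.12],Rdown(.012))
E
```

```text
t_cm [  0.2    1.75 -11.25] r [-0. -0. -0.] rows 2.7 time 4.8
t_cm [ -1.74  33.02 -11.25] r [-0.    -0.    -0.094] rows 8.4 time 4.8
```

Emit:
{"api": "send_rows", "payload": {
  "deltas": [
    {"tx": 0, "ty": 0, "tz": -3.5, "rx": 0, "ry": 0, "rz": 0},
    {"tx": 0, "ty": 1, "tz": -7, "rx": 0, "ry": 0, "rz": 0},
    {"tx": -0.3, "ty": 4.5, "tz": -8, "rx": 0, "ry": 0, "rz": -0.03},
    {"tx": -0.6, "ty": 8.5, "tz": -8.5, "rx": 0, "ry": 0, "rz": -0.06},
    {"tx": -0.9, "ty": 12.6, "tz": -8.5, "rx": 0, "ry": 0, "rz": -0.094}
  ]
}}

```text
time: 5.22
position: [0.4933, -0.2284, 0.0933]
tool_rot: [1.0, 0.008, 0.001, 0.001]
ft_force: [1.0, -0.0, -3.1]
grip_width: 0.0441
```

```bash
python3 - <<'E'
from h import *
plan([.4675,-.417,.09],Rdown(.012))
E
```

```text
t_cm [-2.89 18.82  0.35] r [ 0.002 -0.002  0.004] rows 4.6 time 5.22
```

Emit:
{"api": "send_rows", "payload": {
  "deltas": [
    {"tx": -2.9, "ty": 18.6, "tz": 0, "rx": 0, "ry": 0, "rz": 0},
    {"tx": -2.9, "ty": 18.6, "tz": 0, "rx": 0, "ry": 0, "rz": 0},
    {"tx": -2.9, "ty": 18.6, "tz": 0, "rx": 0, "ry": 0, "rz": 0},
    {"tx": -2.9, "ty": 18.6, "tz": 0, "rx": 0, "ry": 0, "rz": 0},
    {"tx": -2.9, "ty": 18.6, "tz": 0, "rx": 0, "ry": 0, "rz": 0}
  ]
}}

```text
time: 5.63
position: [0.4652, -0.4196, 0.0915]
tool_rot: [1.0, 0.004, 0.0, 0.002]
ft_force: [0.6, -1.1, -2.9]
grip_width: 0.0436
```

Emit:
{"api": "send_rows", "payload": {
  "deltas": [
    {"tx": 0, "ty": 0, "tz": 3, "rx": 0, "ry": 0, "rz": 0},
    {"tx": 0, "ty": 0, "tz": 5, "rx": 0, "ry": 0, "rz": 0},
    {"tx": 0, "ty": 0, "tz": 6.2, "rx": 0, "ry": 0, "rz": 0},
    {"tx": 0, "ty": 0, "tz": 6.2, "rx": 0, "ry": 0, "rz": 0},
    {"tx": 0, "ty": 0, "tz": 6.2, "rx": 0, "ry": 0, "rz": 0}
  ]
}}

```text
time: 6.05
position: [0.4657, -0.4128, 0.029]
tool_rot: [1.0, 0.006, -0.001, -0.001]
ft_force: [0.7, -1.3, -2.2]
grip_width: 0.0438
```

```bash
python3 - <<'E'
from h import *
plan([.4675,-.417,.0125],Rdown(.012))
E
```

```text
t_cm [0.18 0.43 1.65] r [-0.002  0.002  0.   ] rows 0.4 time 6.05
```

Emit:
{"api": "send_rows", "payload": {
  "deltas": [
    {"tx": 0, "ty": 0.3, "tz": 0.8, "rx": 0, "ry": 0, "rz": 0},
    {"tx": 0, "ty": 0.3, "tz": 1.6, "rx": 0, "ry": 0, "rz": 0},
    {"tx": 0, "ty": 0.3, "tz": 1.6, "rx": 0, "ry": 0, "rz": 0}
  ]
}}

```text
time: 6.3
position: [0.4663, -0.4165, 0.0134]
tool_rot: [1.0, 0.006, -0.0, -0.0]
ft_force: [-0.6, 0.6, -2.2]
grip_width: 0.0438
```

Emit:
{"api": "send_rows", "payload": {
  "deltas": [
    {"tx": 0, "ty": 0, "tz": 0, "rx": 0, "ry": 0, "rz": 0},
    {"tx": 0, "ty": 0, "tz": 0, "rx": 0, "ry": 0, "rz": 0},
    {"tx": 0, "ty": 0, "tz": 0, "rx": 0, "ry": 0, "rz": 0}
  ],
  "claw": 6
}}

```text
time: 6.55
position: [0.4669, -0.4173, 0.0151]
tool_rot: [1.0, 0.006, 0.001, 0.001]
ft_force: [-0.8, 0.2, 0.2]
grip_width: 0.056
```

```bash
python3 - <<'E'
from h import *
plan([.4585,.1343,.12],Rdown(-.147))
print(robot.get_obs()['ft_force'])
E
```

```text
t_cm [ -0.16 -55.15 -10.58] r [ 0.002 -0.001  0.159] rows 13.5 time 6.55
[-0.84558365  0.15649498  0.16811263]
```

Emit:
{"api": "send_rows", "payload": {
  "deltas": [
    {"tx": 0, "ty": 0, "tz": -4, "rx": 0, "ry": 0, "rz": 0},
    {"tx": 0, "ty": 0, "tz": -8, "rx": 0, "ry": 0, "rz": 0},
    {"tx": 0, "ty": -3.5, "tz": -10, "rx": 0, "ry": 0, "rz": 0.05},
    {"tx": 0, "ty": -7.6, "tz": -10.5, "rx": 0, "ry": 0, "rz": 0.1},
    {"tx": 0, "ty": -11.7, "tz": -10.5, "rx": 0, "ry": 0, "rz": 0.159}
  ],
  "claw": 8.7
}}

```text
time: 6.97
position: [0.4665, -0.301, 0.1224]
tool_rot: [0.997, -0.076, 0.003, 0.003]
ft_force: [0.3, 0.6, 0.2]
grip_width: 0.0831
```

```bash
python3 - <<'E'
from h import *
plan([.4585,.1343,.12],Rdown(-.147))
E
```

```text
t_cm [ -7.38 -42.9    0.  ] r [ 0.005 -0.007 -0.005] rows 10.4 time 6.97
```

Emit:
{"api": "send_rows", "payload": {
  "deltas": [
    {"tx": -7.4, "ty": -42.9, "tz": 0, "rx": 0, "ry": 0, "rz": 0},
    {"tx": -7.4, "ty": -42.9, "tz": 0, "rx": 0, "ry": 0, "rz": 0},
    {"tx": -7.4, "ty": -42.9, "tz": 0, "rx": 0, "ry": 0, "rz": 0},
    {"tx": -7.4, "ty": -42.9, "tz": 0, "rx": 0, "ry": 0, "rz": 0},
    {"tx": -7.4, "ty": -42.9, "tz": 0, "rx": 0, "ry": 0, "rz": 0}
  ]
}}

```text
time: 7.38
position: [0.4601, -0.0899, 0.12]
tool_rot: [0.997, -0.074, 0.001, 0.0]
ft_force: [0.3, -0.4, 0.8]
grip_width: 0.087
```

```bash
python3 - <<'E'
from h import *
plan([.4585,.1343,.12],Rdown(-.147))
E
```

```text
t_cm [-3.460e+00 -2.215e+01 -2.000e-02] r [ 0.001 -0.002 -0.001] rows 5.4 time 7.38
```

Emit:
{"api": "send_rows", "payload": {
  "deltas": [
    {"tx": -3.5, "ty": -22.2, "tz": 0, "rx": 0, "ry": 0, "rz": 0},
    {"tx": -3.5, "ty": -22.2, "tz": 0, "rx": 0, "ry": 0, "rz": 0},
    {"tx": -3.5, "ty": -22.2, "tz": 0, "rx": 0, "ry": 0, "rz": 0},
    {"tx": -3.5, "ty": -22.2, "tz": 0, "rx": 0, "ry": 0, "rz": 0},
    {"tx": -3.5, "ty": -22.2, "tz": 0, "rx": 0, "ry": 0, "rz": 0}
  ]
}}

```text
time: 7.8
position: [0.4583, 0.1189, 0.12]
tool_rot: [0.997, -0.074, 0.001, -0.0]
ft_force: [1.5, 0.0, 0.6]
grip_width: 0.0867
```

```bash
python3 - <<'E'
from h import *
plan([.4585,.1343,.0065],Rdown(-.147))
E
```

```text
t_cm [-0.23 -1.53 11.35] r [-0.    -0.002 -0.   ] rows 2.7 time 7.8
```

Emit:
{"api": "send_rows", "payload": {
  "deltas": [
    {"tx": -0.2, "ty": -1.2, "tz": 3, "rx": 0, "ry": 0, "rz": 0},
    {"tx": -0.2, "ty": -1.2, "tz": 6, "rx": 0, "ry": 0, "rz": 0},
    {"tx": -0.2, "ty": -1.2, "tz": 7, "rx": 0, "ry": 0, "rz": 0},
    {"tx": -0.2, "ty": -1.2, "tz": 7, "rx": 0, "ry": 0, "rz": 0},
    {"tx": -0.2, "ty": -1.2, "tz": 7, "rx": 0, "ry": 0, "rz": 0}
  ]
}}

```text
time: 8.22
position: [0.458, 0.1286, 0.0494]
tool_rot: [0.997, -0.074, -0.0, 0.0]
ft_force: [1.1, -0.2, -0.7]
grip_width: 0.0868
```

```bash
python3 - <<'E'
from h import *
plan([.4585,.1343,.0065],Rdown(-.147))
E
```

```text
t_cm [-0.04 -0.58  4.29] r [ 0.     0.    -0.001] rows 1.0 time 8.22
```

Emit:
{"api": "send_rows", "payload": {
  "deltas": [
    {"tx": 0, "ty": -0.5, "tz": 2, "rx": 0, "ry": 0, "rz": 0},
    {"tx": 0, "ty": -0.5, "tz": 4.2, "rx": 0, "ry": 0, "rz": 0},
    {"tx": 0, "ty": -0.5, "tz": 4.2, "rx": 0, "ry": 0, "rz": 0}
  ]
}}

```text
time: 8.47
position: [0.4585, 0.1331, 0.0063]
tool_rot: [0.997, -0.074, -0.001, 0.0]
ft_force: [-0.6, -0.3, -0.6]
grip_width: 0.0868
```

Emit:
{"api": "send_rows", "payload": {
  "deltas": [
    {"tx": 0, "ty": 0, "tz": 0, "rx": 0, "ry": 0, "rz": 0},
    {"tx": 0, "ty": 0, "tz": 0, "rx": 0, "ry": 0, "rz": 0},
    {"tx": 0, "ty": 0, "tz": 0, "rx": 0, "ry": 0, "rz": 0},
    {"tx": 0, "ty": 0, "tz": 0, "rx": 0, "ry": 0, "rz": 0},
    {"tx": 0, "ty": 0, "tz": 0, "rx": 0, "ry": 0, "rz": 0}
  ],
  "claw": 3.5,
  "squeeze": 30
}}

```text
time: 8.88
position: [0.4592, 0.1339, 0.0081]
tool_rot: [0.997, -0.074, 0.001, -0.0]
ft_force: [0.2, -0.2, 0.2]
grip_width: 0.0617
```

Emit:
{"api": "send_rows", "payload": {
  "deltas": [
    {"tx": 0, "ty": 0, "tz": 0, "rx": 0, "ry": 0, "rz": 0},
    {"tx": 0, "ty": 0, "tz": 0, "rx": 0, "ry": 0, "rz": 0},
    {"tx": 0, "ty": 0, "tz": 0, "rx": 0, "ry": 0, "rz": 0},
    {"tx": 0, "ty": 0, "tz": 0, "rx": 0, "ry": 0, "rz": 0},
    {"tx": 0, "ty": 0, "tz": 0, "rx": 0, "ry": 0, "rz": 0}
  ]
}}

```text
time: 9.3
position: [0.4587, 0.1339, 0.0073]
tool_rot: [0.997, -0.073, 0.0, 0.0]
ft_force: [-1.0, 0.1, 4.4]
grip_width: 0.0439
```

```bash
python3 - <<'E'
from h import *
plan([.4675,-.307,.115],Rdown(.012))
E
```

```text
t_cm [  7.34  43.49 -10.77] r [ 0.    -0.    -0.159] rows 10.9 time 9.3
```

Emit:
{"api": "send_rows", "payload": {
  "deltas": [
    {"tx": 0, "ty": 0, "tz": -4, "rx": 0, "ry": 0, "rz": 0},
    {"tx": 0, "ty": 0, "tz": -8, "rx": 0, "ry": 0, "rz": 0},
    {"tx": 0.5, "ty": 3.2, "tz": -10, "rx": 0, "ry": 0, "rz": -0.05},
    {"tx": 1.2, "ty": 7.2, "tz": -10.8, "rx": 0, "ry": 0, "rz": -0.1},
    {"tx": 1.9, "ty": 11.3, "tz": -10.8, "rx": 0, "ry": 0, "rz": -0.159}
  ]
}}

```text
time: 9.72
position: [0.462, 0.0189, 0.117]
tool_rot: [1.0, 0.009, 0.002, 0.0]
ft_force: [0.2, 0.4, -2.4]
grip_width: 0.0438
```

```bash
python3 - <<'E'
from h import *
plan([.4675,-.307,.115],Rdown(.012))
E
```

```text
t_cm [-0.04 32.6   0.23] r [ 0.001 -0.005  0.006] rows 7.8 time 9.72
```

Emit:
{"api": "send_rows", "payload": {
  "deltas": [
    {"tx": 0, "ty": 32.4, "tz": 0, "rx": 0, "ry": 0, "rz": 0},
    {"tx": 0, "ty": 32.4, "tz": 0, "rx": 0, "ry": 0, "rz": 0},
    {"tx": 0, "ty": 32.4, "tz": 0, "rx": 0, "ry": 0, "rz": 0},
    {"tx": 0, "ty": 32.4, "tz": 0, "rx": 0, "ry": 0, "rz": 0},
    {"tx": 0, "ty": 32.4, "tz": 0, "rx": 0, "ry": 0, "rz": 0}
  ]
}}

```text
time: 10.13
position: [0.4623, -0.1906, 0.1146]
tool_rot: [1.0, 0.006, -0.001, -0.001]
ft_force: [0.4, -1.0, -1.9]
grip_width: 0.0439
```

```bash
python3 - <<'E'
from h import *
plan([.4675,-.307,.07],Rdown(.012))
E
```

```text
t_cm [ 0.39 11.65  4.44] r [-0.001  0.001 -0.001] rows 3.0 time 10.13
```

Emit:
{"api": "send_rows", "payload": {
  "deltas": [
    {"tx": 0.1, "ty": 4, "tz": 1, "rx": 0, "ry": 0, "rz": 0},
    {"tx": 0.2, "ty": 8, "tz": 1.5, "rx": 0, "ry": 0, "rz": 0},
    {"tx": 0.4, "ty": 11.5, "tz": 3, "rx": 0, "ry": 0, "rz": 0},
    {"tx": 0.4, "ty": 11.5, "tz": 4.4, "rx": 0, "ry": 0, "rz": 0},
    {"tx": 0.4, "ty": 11.5, "tz": 4.4, "rx": 0, "ry": 0, "rz": 0}
  ]
}}

```text
time: 10.55
position: [0.4669, -0.3051, 0.0681]
tool_rot: [1.0, 0.004, -0.002, -0.002]
ft_force: [-0.1, 1.0, -2.5]
grip_width: 0.0438
```

```bash
python3 - <<'E'
from h import *
plan([.4675,-.307,.0125],Rdown(.012))
E
```

```text
t_cm [0.07 0.21 5.56] r [-0.003  0.003 -0.004] rows 1.3 time 10.55
```

Emit:
{"api": "send_rows", "payload": {
  "deltas": [
    {"tx": 0, "ty": 0.2, "tz": 2.5, "rx": 0, "ry": 0, "rz": 0},
    {"tx": 0, "ty": 0.2, "tz": 4.5, "rx": 0, "ry": 0, "rz": 0},
    {"tx": 0, "ty": 0.2, "tz": 5.5, "rx": 0, "ry": 0, "rz": 0},
    {"tx": 0, "ty": 0.2, "tz": 5.5, "rx": 0, "ry": 0, "rz": 0}
  ]
}}

```text
time: 10.88
position: [0.4669, -0.3032, 0.014]
tool_rot: [1.0, 0.006, -0.002, -0.002]
ft_force: [-0.6, 0.4, -2.2]
grip_width: 0.044
```

Emit:
{"api": "send_rows", "payload": {
  "deltas": [
    {"tx": 0, "ty": 0, "tz": 0, "rx": 0, "ry": 0, "rz": 0},
    {"tx": 0, "ty": 0, "tz": 0, "rx": 0, "ry": 0, "rz": 0},
    {"tx": 0, "ty": 0, "tz": 0, "rx": 0, "ry": 0, "rz": 0}
  ],
  "claw": 6
}}

```text
time: 11.13
position: [0.4696, -0.3063, 0.0176]
tool_rot: [1.0, 0.006, 0.001, 0.001]
ft_force: [0.1, -0.0, 0.8]
grip_width: 0.0557
```

```bash
python3 - <<'E'
from h import *
o=robot.get_obs();print(o['position'],o['q'],o['grip_width'])
E
```

```text
[ 0.46964548 -0.3063203   0.01760843] [-7.77253626e-01  7.52023408e-01  1.73734759e+00  8.51664073e-05
  6.49355236e-01  7.81125414e-01] 0.055695403174847974
```

```bash
python3 - <<'E'
from h import *
plan([.508,.0036,.15],Rdown(-.21,.785,-.21))
R=Rdown(-.21,.785,-.21);print(R.as_matrix())
E
```

```text
t_cm [  4.25 -30.92 -13.29] r [-0.086  0.779  0.211] rows 8.1 time 11.13
[[ 6.91847596e-01 -2.08459900e-01  6.91296878e-01]
 [-1.47462088e-01 -9.78030915e-01 -1.47344706e-01]
 [ 7.06825181e-01  2.77555756e-17 -7.07388269e-01]]
```

Emit:
{"api": "send_rows", "payload": {
  "deltas": [
    {"tx": 0, "ty": 0, "tz": -3.5, "rx": 0, "ry": 0, "rz": 0},
    {"tx": 0, "ty": 0, "tz": -7, "rx": 0, "ry": 0, "rz": 0},
    {"tx": 0, "ty": 0, "tz": -11, "rx": 0, "ry": 0, "rz": 0.05},
    {"tx": 0, "ty": -3, "tz": -13.5, "rx": 0, "ry": 0, "rz": 0.1},
    {"tx": 0, "ty": -6, "tz": -14, "rx": 0, "ry": 0, "rz": 0.1}
  ],
  "claw": 8.7
}}

```text
time: 11.55
position: [0.4715, -0.2492, 0.1625]
tool_rot: [0.999, -0.046, 0.006, 0.004]
ft_force: [0.3, -0.1, -0.1]
grip_width: 0.0835
```

```bash
python3 - <<'E'
from h import *
plan([.508,.0036,.15],Rdown(-.21,.785,-.21))
E
```

```text
t_cm [  1.28 -25.51   1.06] r [-0.039  0.772  0.114] rows 6.2 time 11.55
```

Emit:
{"api": "send_rows", "payload": {
  "deltas": [
    {"tx": 0.3, "ty": -4.1, "tz": 0, "rx": -0.006, "ry": 0.12, "rz": 0.018},
    {"tx": 0.5, "ty": -8.2, "tz": 0, "rx": -0.012, "ry": 0.24, "rz": 0.036},
    {"tx": 0.8, "ty": -12.3, "tz": 0, "rx": -0.018, "ry": 0.36, "rz": 0.054},
    {"tx": 0.9, "ty": -16.4, "tz": 0, "rx": -0.024, "ry": 0.48, "rz": 0.07},
    {"tx": 1.0, "ty": -20.5, "tz": 0.1, "rx": -0.03, "ry": 0.6, "rz": 0.09}
  ]
}}

```text
time: 11.97
position: [0.4977, -0.0873, 0.1588]
tool_rot: [0.972, -0.065, 0.225, 0.002]
ft_force: [0.9, 0.3, -0.2]
grip_width: 0.0867
```

```bash
python3 - <<'E'
from h import *
plan([.508,.0036,.15],Rdown(-.21,.785,-.21))
o=robot.get_obs();print(o['q'])
E
```

```text
t_cm [-0.61 -9.13  0.95] r [-0.069  0.334  0.053] rows 2.8 time 11.97
[-0.51174851  0.38635162  2.1371345   0.7519997   0.27449905  0.49874585]
```

```bash
cat > kin.py <<'E'
from h import *
from scipy.optimize import least_squares
def fk(q,p):
    lat,a1,d1,L2,L3,Lt=p
    Q=Rn.from_euler('z',q[0])
    W=np.array([a1+L2*np.sin(q[1])+L3*np.sin(q[1]+q[2]),lat,d1+L2*np.cos(q[1])+L3*np.cos(q[1]+q[2])])
    R=Q*Rn.from_euler('y',q[1]+q[2])*Rn.from_euler('z',q[3])*Rn.from_euler('y',q[4])*Rn.from_euler('z',q[5]+SG)
    return Q.apply(W)+R.apply([0,0,Lt]),R
SG=0
E
python3 - <<'E'
from kin import *
o=robot.get_obs()
D=[([-1.458,.527,1.433,0,1.181,-.178],[.179,-.599,.223]),([-7.77253626e-01,7.52023408e-01,1.73734759e+00,0,6.49355236e-01,7.81125414e-01],[.46964548,-.3063203,.01760843]),(o['q'],o['position'])]
z=fk(np.array(o['q']),[0]*6)[1].as_matrix();print(z);print(Rn.from_quat(o['tool_rot']).as_matrix())
f=least_squares(lambda p:np.concatenate([fk(np.array(q),p)[0]-x for q,x in D]),[.11,.05,.3,.4,.4,.25])
print(f.x,f.fun*1000)
E
```

```text
[[ 0.1270701   0.89076151  0.43634519]
 [ 0.99156337 -0.12542925 -0.03270463]
 [ 0.02559842  0.43681968 -0.89918479]]
[[ 0.89076151 -0.1270701   0.43634519]
 [-0.12542925 -0.99156337 -0.03270463]
 [ 0.43681968 -0.02559842 -0.89918479]]
[ 0.11556719 -0.0133172   0.16283581  0.51874866  0.36911374  0.22852948] [  2.15462747  26.52497899  19.61025145  14.68747413  -8.06520496
   2.19675387   3.96885972 -13.32914135 -21.80700378]
```

```bash
cat > kin.py <<'E'
from h import *
from scipy.optimize import least_squares
def fk(q,p):
    lat,a1,d1,L2,L3,Lt,a3=p
    Q=Rn.from_euler('z',q[0]); s=q[1]+q[2]
    W=np.array([a1+L2*np.sin(q[1])+L3*np.sin(s)+a3*np.cos(s),lat,d1+L2*np.cos(q[1])+L3*np.cos(s)-a3*np.sin(s)])
    R=Q*Rn.from_euler('y',s)*Rn.from_euler('z',q[3])*Rn.from_euler('y',q[4])*Rn.from_euler('z',q[5]+np.pi/2)
    return Q.apply(W)+R.apply([0,0,Lt]),R
E
python3 - <<'E'
from kin import *
o=robot.get_obs()
D=[([-1.458,.527,1.433,0,1.181,-.178],[.179,-.599,.223]),([-7.77253626e-01,7.52023408e-01,1.73734759e+00,0,6.49355236e-01,7.81125414e-01],[.46964548,-.3063203,.01760843]),(o['q'],o['position'])]
f=least_squares(lambda p:np.concatenate([fk(np.array(q),p)[0]-x for q,x in D]),[.11,.05,.3,.4,.4,.25,.02])
print(f.x,f.fun*1000)
E
```

```text
[ 1.10784239e-01 -5.50585245e-04  2.75349241e-01  5.88364640e-01
  3.92587310e-01  3.06022002e-01  1.14449770e-01] [ 0.34152737  0.03734498  0.00429875 -0.19036717 -0.13745251 -0.06192785
 -0.02177495 -0.11630555  0.05763115]
```

```bash
cat >> kin.py <<'E'
P0=[1.10784239e-01,-5.50585245e-04,2.75349241e-01,5.88364640e-01,3.92587310e-01,3.06022002e-01,1.14449770e-01]
LO=np.array([-3.08,-.75,.22,-1.43,0,-2.85]);HI=np.array([3.08,2.2,2.44,4.57,2.65,2.85])
def ik(p,R,seeds=None,n=12):
    rng=np.random.default_rng(1);best=[]
    S=[np.array(s) for s in (seeds or [])]+[LO+(HI-LO)*rng.random(6) for _ in range(n)]
    for s in S:
        f=least_squares(lambda q:np.concatenate([(fk(q,P0)[0]-p)*5,(fk(q,P0)[1].inv()*R).as_rotvec()]),np.clip(s,LO+1e-3,HI-1e-3),bounds=(LO,HI))
        best.append((f.cost,f.x))
    best.sort(key=lambda t:t[0]);return best
E
python3 - <<'E'
from kin import *
q=robot.get_obs()['q']
def show(tag,p,R,flips=True):
    for b in ik(p,R,[q])[:1]:
        print(tag,'%.1e'%b[0],np.round(b[1],2))
cap=np.array([.6415,-.0248])
for tilt in(.6,.7,.8):
  for az in(-.5,-.21,.1):
    for yo in(0,np.pi):
        R=Rdown(az+yo,tilt,az);zt=R.apply([0,0,1])
        d=np.array([np.cos(az),np.sin(az),0])
        g=np.array([*cap,.06])+.019*zt
        show(f'{tilt} {az} {yo:.0f} grasp',g,R);show('     pre',g-.15*d,R)
az=.516;tote=np.array([.442,.379])
for tilt in (.6,.7,.8):
    R=Rdown(az,tilt,az);zt=R.apply([0,0,1]);show(f'tote {tilt}',np.array([*tote,.064])+.019*zt,R);show(f'  above',np.array([*tote,.16])+.019*zt,R)
E
```

```text
0.6 -0.5 0 grasp 2.4e-19 [-0.12  0.77  1.89  4.35  0.23 -2.44]
     pre 2.9e-31 [ 0.04  0.75  2.18  3.91  0.43 -1.83]
0.6 -0.5 3 grasp 4.8e-25 [-0.12  0.77  1.89  4.35  0.23  0.7 ]
     pre 2.9e-28 [0.04 0.75 2.18 3.91 0.43 1.31]
0.6 -0.21 0 grasp 2.0e-31 [-0.21  0.76  1.94  3.13  0.16 -1.56]
     pre 1.2e-30 [-0.21  0.78  2.31  3.14  0.54 -1.57]
0.6 -0.21 3 grasp 7.5e-31 [-0.21  0.76  1.94  3.13  0.16  1.58]
     pre 1.4e-29 [-0.21  0.78  2.31  3.14  0.54  1.57]
0.6 0.1 0 grasp 7.3e-31 [-0.32  0.76  1.94  2.04  0.26 -0.84]
     pre 4.0e-23 [-0.5   0.78  2.32  2.49  0.56 -1.52]
0.6 0.1 3 grasp 3.2e-31 [-0.32  0.76  1.94  2.04  0.26  2.31]
     pre 1.0e-30 [-0.5   0.78  2.32  2.49  0.56  1.62]
0.7 -0.5 0 grasp 1.5e-28 [-0.1   0.8   1.94  3.94  0.36 -2.02]
     pre 6.2e-27 [ 0.07  0.81  2.22  3.8   0.6  -1.68]
0.7 -0.5 3 grasp 3.1e-29 [-0.1   0.8   1.94  3.94  0.36  1.12]
     pre 1.6e-29 [0.07 0.81 2.22 3.8  0.6  1.46]
0.7 -0.21 0 grasp 1.5e-30 [-0.21  0.79  1.99  3.14  0.35 -1.57]
     pre 6.6e-31 [-0.21  0.86  2.37  3.14  0.78 -1.57]
0.7 -0.21 3 grasp 1.3e-29 [-0.21  0.79  1.99  3.1
[... 632 characters left out ...]
2  3.14  1.04 -1.57]
0.8 -0.21 3 grasp 1.5e-29 [-0.21  0.84  2.05  3.14  0.54  1.57]
     pre 7.8e-31 [-0.21  0.96  2.42  3.14  1.04  1.57]
0.8 0.1 0 grasp 8.7e-31 [-0.36  0.84  2.05  2.52  0.58 -1.37]
     pre 1.9e-21 [-0.59  0.97  2.44  2.57  1.01 -1.77]
0.8 0.1 3 grasp 5.7e-31 [-0.36  0.84  2.05  2.52  0.58  1.77]
     pre 2.3e-25 [-0.59  0.97  2.44  2.57  1.01  1.38]
tote 0.6 2.8e-24 [ 0.52  0.74  2.09  3.15  0.28 -1.57]
  above 4.6e-29 [ 0.52  0.51  2.04  3.21  0.02 -1.63]
tote 0.7 5.4e-31 [ 0.52  0.79  2.14  3.14  0.49 -1.57]
  above 7.5e-31 [ 0.52  0.54  2.11  3.15  0.21 -1.58]
tote 0.8 3.8e-31 [ 0.52  0.84  2.19  3.14  0.7  -1.57]
  above 4.2e-31 [ 0.52  0.58  2.17  3.15  0.41 -1.57]
```

```bash
cat >> kin.py <<'E'
def path(p1,R1,o=None,n=10,q=None,p0=None,R0=None):
    if q is None:
        o=o or robot.get_obs();q=np.array(o['q']);p0=np.array(o['position']);R0=Rn.from_quat(o['tool_rot'])
    dr=(R0.inv()*R1).as_rotvec()
    for i in range(1,n+1):
        t=i/n
        b=ik(p0+(np.array(p1)-p0)*t,R0*Rn.from_rotvec(dr*t),[q],n=0)[0]
        print('%.1e'%b[0],np.round(b[1],2),'dmax',round(np.abs(b[1]-q).max(),2));q=b[1]
    return q
cap=np.array([.6415,-.0248])
def capgrasp(back,z,tilt=.75,az=-.1):
    R=Rdown(az,tilt,az);return np.array([*cap,z])+.019*R.apply([0,0,1])-back*np.array([np.cos(az),np.sin(az),0]),R
E
python3 - <<'E'
from kin import *
p,R=capgrasp(.13,.15)
print(p);plan(p,R)
q=path(p,R)
p2,R=capgrasp(.13,.06);q=path(p2,R,q=q,p0=p,R0=R,n=3)
p3,R=capgrasp(.0,.06);q=path(p3,R,q=q,p0=p2,R0=R,n=5)
E
```

```text
[ 0.52503589 -0.01311461  0.13609791]
t_cm [ 0.51 -7.65  3.  ] r [-0.006  0.297 -0.037] rows 2.4 time 11.97
1.2e-20 [-0.5   0.4   2.16  0.95  0.23  0.32] dmax 0.19
1.6e-18 [-0.48  0.41  2.18  1.21  0.2   0.06] dmax 0.26
3.0e-30 [-0.47  0.42  2.2   1.54  0.19 -0.26] dmax 0.33
5.7e-20 [-0.45  0.44  2.22  1.89  0.2  -0.6 ] dmax 0.35
2.5e-31 [-0.43  0.46  2.25  2.18  0.23 -0.88] dmax 0.29
1.0e-19 [-0.41  0.48  2.27  2.4   0.28 -1.09] dmax 0.22
3.9e-22 [-0.39  0.5   2.28  2.56  0.33 -1.24] dmax 0.16
7.9e-25 [-0.37  0.52  2.3   2.67  0.39 -1.34] dmax 0.12
9.9e-28 [-0.35  0.55  2.32  2.76  0.46 -1.41] dmax 0.09
2.0e-31 [-0.33  0.58  2.34  2.83  0.53 -1.47] dmax 0.07
4.2e-31 [-0.33  0.68  2.35  2.88  0.65 -1.53] dmax 0.12
1.9e-18 [-0.33  0.78  2.36  2.91  0.76 -1.57] dmax 0.11
4.0e-19 [-0.33  0.89  2.37  2.93  0.86 -1.6 ] dmax 0.1
3.2e-18 [-0.31  0.86  2.3   2.93  0.76 -1.57] dmax 0.1
1.9e-19 [-0.3   0.83  2.23  2.92  0.67 -1.55] dmax 0.09
2.5e-20 [-0.28  0.82  2.16  2.92  0.6  -1.52] dmax 0.08
5.7e-21 [-0.27  0.82  2.1   2.91  0.52 -1.49] dmax 0.07
2.2e-21 [-0.26  0.81  2.03  2.89  0.46 -1.46] dmax 0.07
```

Emit:
{"api": "send_rows", "payload": {
  "deltas": [
    {"tx": 0.05, "ty": -0.75, "tz": 0.3, "rx": 0, "ry": 0.03, "rz": -0.004},
    {"tx": 0.1, "ty": -1.5, "tz": 0.6, "rx": 0, "ry": 0.06, "rz": -0.008},
    {"tx": 0.15, "ty": -2.1, "tz": 0.9, "rx": -0.001, "ry": 0.085, "rz": -0.01},
    {"tx": 0.2, "ty": -2.7, "tz": 1.1, "rx": -0.002, "ry": 0.11, "rz": -0.014},
    {"tx": 0.25, "ty": -3.3, "tz": 1.3, "rx": -0.002, "ry": 0.13, "rz": -0.016}
  ]
}}

```text
time: 12.38
position: [0.5123, -0.0639, 0.1522]
tool_rot: [0.959, -0.058, 0.277, 0.004]
ft_force: [0.2, 0.9, 0.3]
grip_width: 0.0868
```

```bash
python3 - <<'E'
from kin import *
o=robot.get_obs();print(np.round(o['q'],2),np.round(o['joint_velocities'],2))
p,R=capgrasp(.13,.15)
plan(p,R)
E
```

```text
[-0.47  0.43  2.2   1.67  0.21 -0.39] [ 0.11  0.1   0.14  2.18  0.04 -2.1 ]
t_cm [-0.35 -5.15  1.84] r [-0.011  0.188 -0.026] rows 1.5 time 12.38
```

Emit:
{"api": "send_rows", "payload": {
  "deltas": [
    {"tx": 0, "ty": -0.8, "tz": 0.3, "rx": -0.001, "ry": 0.03, "rz": -0.004},
    {"tx": -0.1, "ty": -1.7, "tz": 0.6, "rx": -0.003, "ry": 0.06, "rz": -0.01},
    {"tx": -0.2, "ty": -2.7, "tz": 1.0, "rx": -0.006, "ry": 0.1, "rz": -0.015},
    {"tx": -0.3, "ty": -3.8, "tz": 1.4, "rx": -0.008, "ry": 0.14, "rz": -0.02},
    {"tx": -0.4, "ty": -5.1, "tz": 1.8, "rx": -0.01, "ry": 0.188, "rz": -0.025}
  ]
}}

```text
time: 12.8
position: [0.5251, -0.0178, 0.141]
tool_rot: [0.938, -0.047, 0.344, -0.004]
ft_force: [0.6, 0.6, -1.0]
grip_width: 0.0871
```

```bash
python3 - <<'E'
from kin import *
o=robot.get_obs();print(np.round(o['q'],2),np.round(o['joint_velocities'],2))
p,R=capgrasp(.13,.15);plan(p,R)
p,R=capgrasp(.13,.06)
plan(p,R)
snap('side','s4.png')
E
```

```text
[-0.38  0.53  2.3   2.58  0.42 -1.25] [ 0.38  0.45  0.36  2.18  1.1  -1.95]
t_cm [-0.36 -0.45  0.36] r [-0.039  0.049 -0.016] rows 0.5 time 12.8
t_cm [-6.16 -0.09  7.24] r [-0.039  0.049 -0.016] rows 2.3 time 12.8
```

View pics/s4.png

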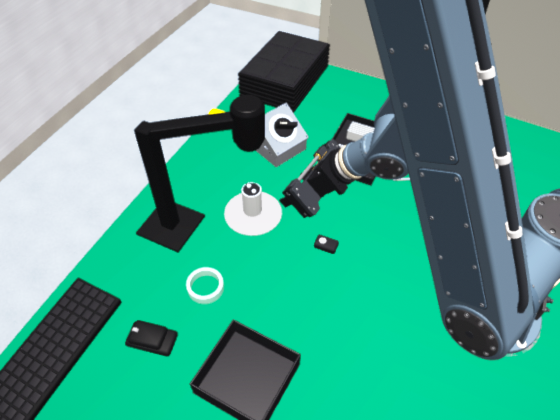

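Emit:
{"api": "send_rows", "payload": {
  "deltas": [
    {"tx": -2.2, "ty": 0, "tz": 2.6, "rx": 0, "ry": 0, "rz": 0},
    {"tx": -4.5, "ty": 0, "tz": 5.2, "rx": 0, "ry": 0, "rz": 0},
    {"tx": -5.8, "ty": 0, "tz": 6.9, "rx": 0, "ry": 0, "rz": 0},
    {"tx": -5.8, "ty": 0, "tz": 6.9, "rx": 0, "ry": 0, "rz": 0},
    {"tx": -5.8, "ty": 0, "tz": 6.9, "rx": 0, "ry": 0, "rz": 0}
  ]
}}

```text
time: 13.27
position: [0.5231, -0.0127, 0.0479]
tool_rot: [0.939, -0.048, 0.339, -0.007]
ft_force: [-0.2, -0.1, -0.1]
grip_width: 0.087
```

```bash
python3 - <<'E'
from kin import *
o=robot.get_obs();print(np.round(o['q'],2),np.round(o['joint_velocities'],2))
p,R=capgrasp(.13,.06);plan(p,R)
p,R=capgrasp(.0,.06);plan(p,R)
E
```

```text
[-0.37  0.83  2.34  2.82  0.72 -1.51] [ 0.   -0.07  0.01  0.01  0.   -0.01]
t_cm [0.03 0.04 0.26] r [-0.044  0.059 -0.019] rows 0.6 time 13.27
t_cm [10.05  0.23  8.55] r [-0.044  0.059 -0.019] rows 3.2 time 13.27
```

Emit:
{"api": "send_rows", "payload": {
  "deltas": [
    {"tx": 2.2, "ty": 0, "tz": 2.0, "rx": -0.015, "ry": 0.02, "rz": -0.006},
    {"tx": 4.4, "ty": 0.1, "tz": 3.8, "rx": -0.03, "ry": 0.04, "rz": -0.012},
    {"tx": 6.6, "ty": 0.2, "tz": 5.7, "rx": -0.044, "ry": 0.059, "rz": -0.019},
    {"tx": 7.5, "ty": 0.2, "tz": 6.4, "rx": -0.044, "ry": 0.059, "rz": -0.019},
    {"tx": 7.5, "ty": 0.2, "tz": 6.4, "rx": -0.044, "ry": 0.059, "rz": -0.019}
  ]
}}

```text
time: 13.68
position: [0.626, -0.0239, 0.0523]
tool_rot: [0.927, -0.045, 0.372, 0.02]
ft_force: [0.4, 0.8, -0.1]
grip_width: 0.0871
```

```bash
python3 - <<'E'
from kin import *
p,R=capgrasp(.0,.06);plan(p,R)
snap('side','s5.png');snap('top','t5.png')
E
```

```text
t_cm [ 1.63 -0.06  2.41] r [ 0.002 -0.013  0.003] rows 0.7 time 13.68
```

View pics/s5.png

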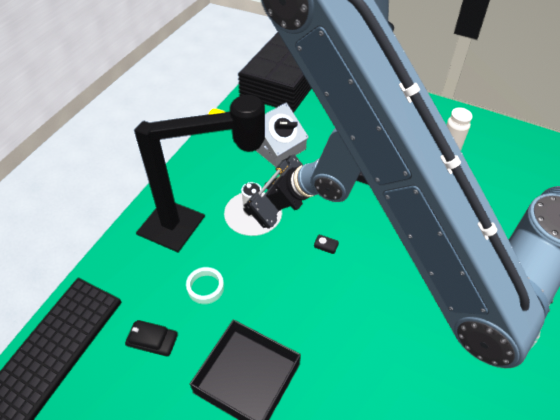

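View pics/t5.png

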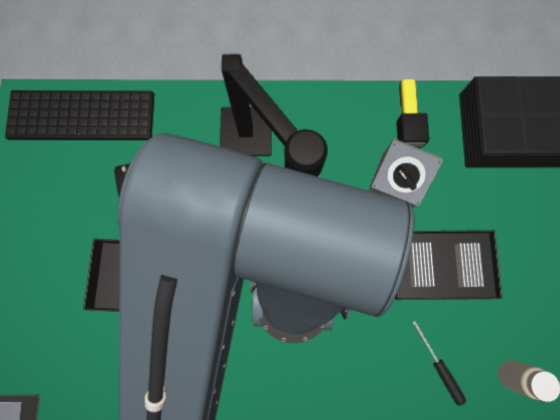

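Emit:
{"api": "send_rows", "payload": {
  "deltas": [
    {"tx": 0.8, "ty": 0, "tz": 1.0, "rx": 0, "ry": -0.01, "rz": 0},
    {"tx": 1.5, "ty": 0, "tz": 2.0, "rx": 0, "ry": -0.01, "rz": 0},
    {"tx": 1.6, "ty": 0, "tz": 2.2, "rx": 0, "ry": -0.01, "rz": 0},
    {"tx": 1.6, "ty": 0, "tz": 2.2, "rx": 0, "ry": -0.01, "rz": 0}
  ]
}}

```text
time: 14.12
position: [0.6468, -0.026, 0.0426]
tool_rot: [0.931, -0.046, 0.362, 0.019]
ft_force: [0.2, -0.3, -0.2]
grip_width: 0.087
```

Emit:
{"api": "send_rows", "payload": {
  "deltas": [
    {"tx": 0, "ty": 0, "tz": 0, "rx": 0, "ry": 0, "rz": 0},
    {"tx": 0, "ty": 0, "tz": 0, "rx": 0, "ry": 0, "rz": 0},
    {"tx": 0, "ty": 0, "tz": 0, "rx": 0, "ry": 0, "rz": 0},
    {"tx": 0, "ty": 0, "tz": 0, "rx": 0, "ry": 0, "rz": 0},
    {"tx": 0, "ty": 0, "tz": 0, "rx": 0, "ry": 0, "rz": 0}
  ],
  "claw": 4,
  "squeeze": 40
}}

```text
time: 14.53
position: [0.647, -0.0259, 0.0416]
tool_rot: [0.931, -0.046, 0.361, 0.019]
ft_force: [-0.4, -0.2, 0.8]
grip_width: 0.0619
```

Emit:
{"api": "send_rows", "payload": {
  "deltas": [
    {"tx": 0, "ty": 0, "tz": 0, "rx": 0, "ry": 0, "rz": 0},
    {"tx": 0, "ty": 0, "tz": 0, "rx": 0, "ry": 0, "rz": 0},
    {"tx": 0, "ty": 0, "tz": 0, "rx": 0, "ry": 0, "rz": 0},
    {"tx": 0, "ty": 0, "tz": 0, "rx": 0, "ry": 0, "rz": 0},
    {"tx": 0, "ty": 0, "tz": 0, "rx": 0, "ry": 0, "rz": 0}
  ]
}}

```text
time: 14.95
position: [0.6473, -0.0259, 0.0417]
tool_rot: [0.931, -0.046, 0.362, 0.019]
ft_force: [0.1, 0.3, -1.0]
grip_width: 0.0494
```

```bash
python3 - <<'E'
from kin import *
o=robot.get_obs();print(np.round(o['q'],2),o['tool_rot'])
p,R=capgrasp(.0,.06);plan(p,R)
p,R=capgrasp(.0,.075);plan(p,R)
p,R=capgrasp(.13,.085);plan(p,R)
E
```

```text
[-0.26  0.82  2.04  2.9   0.47 -1.48] [ 0.93100343 -0.04635568  0.36154689  0.01917324]
t_cm [ 0.82 -0.05  0.15] r [0.002 0.009 0.001] rows 0.2 time 14.95
t_cm [ 1.83 -0.05 -0.95] r [0.002 0.009 0.001] rows 0.5 time 14.95
t_cm [ -7.09  -0.04 -10.47] r [0.002 0.009 0.001] rows 3.0 time 14.95
```

Emit:
{"api": "send_rows", "payload": {
  "deltas": [
    {"tx": 0.5, "ty": 0, "tz": -0.5, "rx": 0, "ry": 0, "rz": 0},
    {"tx": 0.3, "ty": 0, "tz": -1.6, "rx": 0, "ry": 0, "rz": 0},
    {"tx": -1.8, "ty": 0, "tz": -4.2, "rx": 0, "ry": 0, "rz": 0},
    {"tx": -4.4, "ty": 0, "tz": -7.2, "rx": 0, "ry": 0, "rz": 0},
    {"tx": -7.0, "ty": 0, "tz": -10.4, "rx": 0, "ry": 0, "rz": 0}
  ]
}}

```text
time: 15.37
position: [0.5254, -0.0135, 0.0731]
tool_rot: [0.93, -0.046, 0.363, 0.02]
ft_force: [-0.1, -0.5, -2.9]
grip_width: 0.0495
```

```bash
cat >> kin.py <<'E'
G0=(np.array([.6473,-.0259,.0417]),Rn.from_quat([0.93100343,-0.04635568,0.36154689,0.01917324]))
# R of cap-in-tool: cap upright at grasp
v=G0[1].inv().apply(np.array([.6415,-.0248,0])-G0[0])
def capat(x,y,z,dyaw):
    R=Rn.from_euler('z',dyaw)*G0[1]; return np.array([x,y,z])-R.apply(v),R
E
python3 - <<'E'
from kin import *
o=robot.get_obs();R=Rn.from_quat(o['tool_rot']);print('cap now',o['position']+R.apply(v),np.round(o['q'],2),o['tool_rot'])
q0=np.array(o['q']);p0=np.array(o['position'])
p1,R1=capat(.46,.15,.12,.35);plan(p1,R1);q=path(p1,R1,n=6)
p2,R2=capat(.442,.379,.12,.65);q=path(p2,R2,n=6,q=q,p0=p1,R0=R1)
p3,R3=capat(.442,.379,.006,.65);q=path(p3,R3,n=3,q=q,p0=p2,R0=R2)
snap('side','s6.png')
E
```

```text
cap now [ 0.51975159 -0.01242112  0.03134052] [-0.33  0.79  2.36  2.92  0.75 -1.58] [ 0.93046144 -0.04584522  0.36297917  0.01964308]
t_cm [  0.47 -15.74 -11.68] r [ 0.237 -0.002 -0.257] rows 4.7 time 15.37
4.0e-26 [-0.29  0.75  2.38  2.89  0.73 -1.57] dmax 0.04
9.1e-25 [-0.25  0.7   2.4   2.87  0.71 -1.56] dmax 0.05
2.7e-27 [-0.2   0.65  2.41  2.84  0.67 -1.54] dmax 0.05
7.7e-31 [-0.15  0.6   2.42  2.81  0.62 -1.51] dmax 0.05
1.9e-24 [-0.1   0.54  2.41  2.78  0.56 -1.48] dmax 0.06
6.1e-20 [-0.04  0.48  2.4   2.73  0.5  -1.42] dmax 0.06
4.0e-31 [ 0.07  0.48  2.37  2.79  0.47 -1.43] dmax 0.11
2.0e-18 [ 0.17  0.48  2.34  2.85  0.43 -1.44] dmax 0.1
8.9e-19 [ 0.26  0.49  2.3   2.9   0.39 -1.45] dmax 0.09
1.0e-18 [ 0.35  0.49  2.25  2.95  0.35 -1.46] dmax 0.09
1.0e-18 [ 0.43  0.5   2.2   2.99  0.3  -1.48] dmax 0.08
8.6e-19 [ 0.5   0.51  2.15  3.02  0.26 -1.49] dmax 0.07
1.2e-30 [ 0.5   0.61  2.17  3.06  0.38 -1.53] dmax 0.12
1.2e-19 [ 0.5   0.71  2.18  3.07  0.5  -1.55] dmax 0.12
1.5e-20 [ 0.5   0.82  2.19  3.09  0.6  -1.56] dmax 0.11
```

View pics/s6.png

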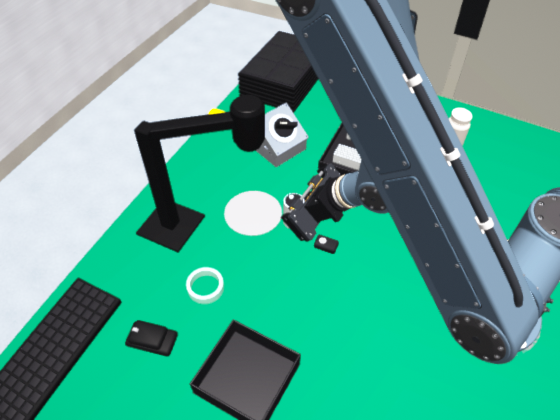

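```bash
python3 - <<'E'
from kin import *
p1,R1=capat(.495,.15,.12,.35);plan(p1,R1);q=path(p1,R1,n=4)
p2,R2=capat(.442,.379,.12,.65);q=path(p2,R2,n=4,q=q,p0=p1,R0=R1)
E
```

```text
t_cm [  3.92 -15.9   -8.64] r [ 0.231  0.02  -0.263] rows 4.4 time 15.42
8.1e-23 [-0.26  0.72  2.38  2.88  0.69 -1.55] dmax 0.07
1.2e-18 [-0.19  0.64  2.37  2.83  0.61 -1.51] dmax 0.08
2.6e-30 [-0.11  0.56  2.35  2.77  0.52 -1.45] dmax 0.09
6.6e-30 [-0.03  0.49  2.32  2.67  0.42 -1.35] dmax 0.1
1.2e-28 [ 0.11  0.49  2.3   2.76  0.4  -1.38] dmax 0.14
1.4e-26 [ 0.25  0.49  2.26  2.85  0.36 -1.41] dmax 0.14
1.5e-27 [ 0.38  0.5   2.21  2.94  0.31 -1.45] dmax 0.13
7.2e-27 [ 0.5   0.51  2.15  3.02  0.26 -1.49] dmax 0.12
```

Emit:
{"api": "send_rows", "payload": {
  "deltas": [
    {"tx": 0.8, "ty": -3.2, "tz": -1.7, "rx": 0.046, "ry": 0, "rz": -0.052},
    {"tx": 1.6, "ty": -6.4, "tz": -3.5, "rx": 0.093, "ry": 0, "rz": -0.105},
    {"tx": 2.4, "ty": -9.5, "tz": -5.2, "rx": 0.14, "ry": 0, "rz": -0.157},
    {"tx": 3.1, "ty": -12.7, "tz": -6.9, "rx": 0.186, "ry": 0, "rz": -0.21},
    {"tx": 3.9, "ty": -15.9, "tz": -8.6, "rx": 0.232, "ry": 0, "rz": -0.262}
  ]
}}

```text
time: 15.83
position: [0.5112, 0.1487, 0.1615]
tool_rot: [0.925, 0.119, 0.358, -0.041]
ft_force: [0.8, 0.4, -2.1]
grip_width: 0.0493
```

```bash
python3 - <<'E'
from kin import *
p2,R2=capat(.442,.379,.12,.65);plan(p2,R2)
o=robot.get_obs();R=Rn.from_quat(o['tool_rot']);print('cap now',o['position']+R.apply(v),'tilt',(R*G0[1].inv()).apply([0,0,1]))
E
```

```text
t_cm [ -0.13 -24.15  -0.42] r [ 0.205  0.005 -0.216] rows 5.8 time 15.83
cap now [0.50529207 0.14748958 0.11978076] tilt [0.00201999 0.00679949 0.99997484]
```

Emit:
{"api": "send_rows", "payload": {
  "deltas": [
    {"tx": 0, "ty": -4, "tz": 0, "rx": 0.035, "ry": 0, "rz": -0.037},
    {"tx": 0, "ty": -8.1, "tz": -0.1, "rx": 0.07, "ry": 0, "rz": -0.074},
    {"tx": 0, "ty": -12.2, "tz": -0.2, "rx": 0.105, "ry": 0, "rz": -0.11},
    {"tx": -0.1, "ty": -16.3, "tz": -0.3, "rx": 0.14, "ry": 0.003, "rz": -0.147},
    {"tx": -0.1, "ty": -20.3, "tz": -0.4, "rx": 0.174, "ry": 0.004, "rz": -0.184}
  ]
}}

```text
time: 16.25
position: [0.4573, 0.345, 0.1616]
tool_rot: [0.902, 0.234, 0.351, -0.089]
ft_force: [0.6, 0.2, -2.3]
grip_width: 0.0491
```

```bash
python3 - <<'E'
from kin import *
p2,R2=capat(.442,.379,.065,.65);plan(p2,R2)
o=robot.get_obs();R=Rn.from_quat(o['tool_rot']);print('cap now',o['position']+R.apply(v),'tilt',(R*G0[1].inv()).apply([0,0,1]))
E
```

```text
t_cm [-3.03 -3.71  4.65] r [ 0.031  0.    -0.032] rows 1.6 time 16.25
cap now [0.45193671 0.34250381 0.11988011] tilt [-2.31606936e-04  1.19887780e-03  9.99999255e-01]
```

Emit:
{"api": "send_rows", "payload": {
  "deltas": [
    {"tx": 0.4, "ty": -2.5, "tz": 0.3, "rx": 0.02, "ry": 0, "rz": -0.02},
    {"tx": 0.7, "ty": -3.6, "tz": 0.6, "rx": 0.031, "ry": 0, "rz": -0.032},
    {"tx": -0.8, "ty": -3.6, "tz": 2.2, "rx": 0.031, "ry": 0, "rz": -0.032},
    {"tx": -3.0, "ty": -3.6, "tz": 4.6, "rx": 0.031, "ry": 0, "rz": -0.032},
    {"tx": -3.0, "ty": -3.6, "tz": 4.6, "rx": 0.031, "ry": 0, "rz": -0.032}
  ]
}}

```text
time: 16.67
position: [0.4466, 0.3769, 0.0986]
tool_rot: [0.9, 0.253, 0.341, -0.095]
ft_force: [-0.9, -0.6, -3.0]
grip_width: 0.0495
```

```bash
python3 - <<'E'
from kin import *
p2,R2=capat(.442,.379,.006,.65);plan(p2,R2)
o=robot.get_obs();R=Rn.from_quat(o['tool_rot']);print('cap now',o['position']+R.apply(v),'tilt',(R*G0[1].inv()).apply([0,0,1]))
snap('top','t7.png');snap('side','s7.png')
E
```

```text
t_cm [-3.14 -0.38  4.01] r [ 0.002  0.017 -0.003] rows 1.2 time 16.67
cap now [0.4406733  0.37390928 0.05697345] tilt [0.01486334 0.00822925 0.99985567]
```

View pics/s7.png

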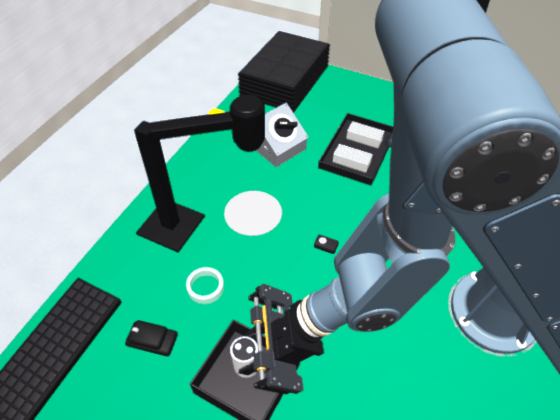

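Emit:
{"api": "send_rows", "payload": {
  "deltas": [
    {"tx": -0.8, "ty": -0.1, "tz": 1.0, "rx": 0, "ry": 0.005, "rz": 0},
    {"tx": -1.6, "ty": -0.2, "tz": 2.0, "rx": 0, "ry": 0.01, "rz": 0},
    {"tx": -2.2, "ty": -0.3, "tz": 2.9, "rx": 0, "ry": 0.01, "rz": 0},
    {"tx": -2.8, "ty": -0.4, "tz": 3.5, "rx": 0, "ry": 0.01, "rz": 0},
    {"tx": -2.8, "ty": -0.4, "tz": 3.5, "rx": 0, "ry": 0.01, "rz": 0}
  ]
}}

```text
time: 17.18
position: [0.4514, 0.3841, 0.0637]
tool_rot: [0.895, 0.251, 0.355, -0.098]
ft_force: [-0.0, 0.0, -1.5]
grip_width: 0.0495
```

```bash
python3 - <<'E'
from kin import *
p2,R2=capat(.442,.379,.0045,.65);plan(p2,R2)
o=robot.get_obs();R=Rn.from_quat(o['tool_rot']);print('cap now',o['position']+R.apply(v),'tilt',(R*G0[1].inv()).apply([0,0,1]))
E
```

```text
t_cm [-1.54 -0.    0.95] r [ 0.002 -0.013 -0.002] rows 0.4 time 17.18
cap now [0.44652637 0.38176201 0.02190239] tilt [-0.01110403 -0.00673145  0.99991569]
```

Emit:
{"api": "send_rows", "payload": {
  "deltas": [
    {"tx": -0.5, "ty": 0, "tz": 0.4, "rx": 0, "ry": -0.006, "rz": 0},
    {"tx": -1.0, "ty": 0, "tz": 0.7, "rx": 0, "ry": -0.01, "rz": 0},
    {"tx": -1.3, "ty": 0, "tz": 0.9, "rx": 0, "ry": -0.01, "rz": 0},
    {"tx": -1.3, "ty": 0, "tz": 0.9, "rx": 0, "ry": -0.01, "rz": 0},
    {"tx": -1.3, "ty": 0, "tz": 0.9, "rx": 0, "ry": -0.01, "rz": 0}
  ]
}}

```text
time: 17.6
position: [0.4477, 0.3823, 0.0469]
tool_rot: [0.897, 0.252, 0.349, -0.097]
ft_force: [0.3, 0.6, -2.1]
grip_width: 0.0492
```

```bash
python3 - <<'E'
from kin import *
p2,R2=capat(.442,.379,.0045,.65);plan(p2,R2)
o=robot.get_obs();R=Rn.from_quat(o['tool_rot']);print('cap now',o['position']+R.apply(v),'tilt',(R*G0[1].inv()).apply([0,0,1]),o['ft_force'])
E
```

```text
t_cm [-0.1   0.03 -0.  ] r [ 0.002 -0.001 -0.002] rows 0.0 time 17.6
cap now [0.44249074 0.37969528 0.00515811] tilt [-7.68284821e-04 -3.95071304e-04  9.99999627e-01] [ 0.30537349  0.594644   -2.14139223]
```

Emit:
{"api": "send_rows", "payload": {
  "deltas": [
    {"tx": -0.07, "ty": 0, "tz": 0.07, "rx": 0, "ry": 0, "rz": 0},
    {"tx": -0.07, "ty": 0, "tz": 0.07, "rx": 0, "ry": 0, "rz": 0}
  ]
}}

```text
time: 17.77
position: [0.4478, 0.3824, 0.0459]
tool_rot: [0.897, 0.252, 0.349, -0.097]
ft_force: [0.1, 0.5, -2.1]
grip_width: 0.0492
```

Emit:
{"api": "send_rows", "payload": {
  "deltas": [
    {"tx": 0, "ty": 0, "tz": 0, "rx": 0, "ry": 0, "rz": 0},
    {"tx": 0, "ty": 0, "tz": 0, "rx": 0, "ry": 0, "rz": 0},
    {"tx": 0, "ty": 0, "tz": 0, "rx": 0, "ry": 0, "rz": 0},
    {"tx": 0, "ty": 0, "tz": 0, "rx": 0, "ry": 0, "rz": 0}
  ],
  "claw": 7
}}

```text
time: 18.1
position: [0.4481, 0.3825, 0.0463]
tool_rot: [0.897, 0.252, 0.35, -0.097]
ft_force: [0.6, -0.3, 0.8]
grip_width: 0.0662
```

```bash
python3 - <<'E'
from kin import *
o=robot.get_obs();print(np.round(o['q'],3),o['position'])
# knob frame
n=np.array([-.52730541,.22156973,.82027791]);
az=np.arctan2(-n[1],-n[0]) ;tilt=.6
for a in (60.15,):
  for yo in (0,np.pi):
    R=Rn.from_rotvec(np.array([-n[0],-n[1],-n[2]])*0)*Rdown(az+np.radians(a)*0,tilt,az)
    # rotate about n by a
    nn=-R.apply([0,0,1]);R=Rn.from_rotvec(nn*(np.radians(a)+yo))*R
    p=np.array([.648,-.2515,.120])+.019*R.apply([0,0,1])
    print(a,yo,'x axis',R.apply([1,0,0]))
    seen=[]
    for b in ik(p,R,n=20):
        if b[0]<1e-10 and not any(np.allclose(b[1],s,atol=.05) for s in seen): seen.append(b[1]);print(np.round(b[1],2))
E
```

```text
[ 0.502  0.821  2.185  3.09   0.608 -1.564] [0.44808318 0.38253615 0.04629051]
60.15 0 x axis [0.71470944 0.64047395 0.28104009]
[-0.57  0.67  1.8   0.89  0.13 -0.51]
60.15 3.141592653589793 x axis [-0.71470944 -0.64047395 -0.28104009]
[-0.57  0.67  1.8   0.89  0.13  2.63]
```

```bash
cat >> kin.py <<'E'
nK=np.array([-.5250,.2206,.8220]); nK/=np.linalg.norm(nK)
azK=np.arctan2(-nK[1],-nK[0]); tiltK=np.arccos(nK[2])
KP=np.array([.648,-.2515,.120])
def knob(back,rot=0,a=60.15,KP=KP):
    R=Rdown(azK,tiltK,azK);R=Rn.from_rotvec(nK*(np.radians(a)+rot))*R
    return KP+(.019-back)*R.apply([0,0,1]),R
E
python3 - <<'E'
from kin import *
o=robot.get_obs();p0=np.array(o['position']);R0=Rn.from_quat(o['tool_rot']);q0=np.array(o['q'])
pA=p0+[-.03,-.02,.14];RA=R0
print('A');q=path(pA,RA,n=3)
plan(pA,RA)
RB=Rdown(.3,.25,.5)
pB=np.array([.50,.10,.25]);print('B');q=path(pB,RB,n=8,q=q,p0=pA,R0=RA)
pC,RC=knob(.12);print('C',pC,RC.apply([1,0,0]));q=path(pC,RC,n=10,q=q,p0=pB,R0=RB)
pD,RD=knob(0);print('D',pD);q=path(pD,RD,n=3,q=q,p0=pC,R0=RC)
E
```

```text
A
1.7e-30 [ 0.5   0.7   2.21  3.08  0.51 -1.55] dmax 0.13
1.1e-28 [ 0.5   0.56  2.22  3.05  0.38 -1.53] dmax 0.13
2.0e-27 [ 0.49  0.43  2.21  2.99  0.24 -1.47] dmax 0.14
t_cm [  6.82   0.18 -12.75] r [0. 0. 0.] rows 3.5 time 18.1
B
2.6e-27 [ 0.4   0.37  2.19  2.46  0.13 -0.98] dmax 0.54
4.7e-21 [0.31 0.33 2.16 1.24 0.13 0.2 ] dmax 1.22
1.2e-29 [0.23 0.29 2.13 0.69 0.24 0.72] dmax 0.56
2.8e-25 [0.15 0.26 2.09 0.48 0.36 0.88] dmax 0.2
3.4e-20 [0.07 0.24 2.04 0.38 0.49 0.95] dmax 0.13
2.2e-25 [0.01 0.24 1.98 0.3  0.61 1.  ] dmax 0.12
1.1e-26 [-0.06  0.24  1.92  0.24  0.73  1.03] dmax 0.12
7.3e-28 [-0.11  0.25  1.86  0.19  0.84  1.05] dmax 0.11
C [ 0.59497429 -0.2292191   0.20302311] [0.71318281 0.64111616 0.28344373]
1.0e-25 [-0.16  0.26  1.87  0.16  0.79  0.98] dmax 0.07
1.7e-24 [-0.21  0.26  1.88  0.14  0.74  0.9 ] dmax 0.07
2.9e-23 [-0.26  0.28  1.89  0.12  0.68  0.83] dmax 0.08
4.9e-22 [-0.3   0.29  1.9   0.11  0.62  0.75] dmax 0.08
9.2e-21 [-0.35  0.31  1.9   0.11  0.56  0.66] dmax 0.09
2.0e-19 [-0.4   0.33  1.91  0.13  0.49  0.56] dmax 0.1
3.0e-31 [-0.45  0.35  1.91  0.16  0.42  0.44] dmax 0.12
2.5e-30 [-0.5   0.37  1.91  0.22  0.36  0.3 ] dmax 0.14
1.3e-27 [-0.55  0.4   1.91  0.33  0.29  0.12] dmax 0.18
2.5e-24 [-0.6   0.43  1.9   0.5   0.24 -0.14] dmax 0.26
D [ 0.65797513 -0.25569146  0.10438179]
8.3e-26 [-0.59  0.52  1.88  0.62  0.19 -0.25] dmax 0.12
5.7e-26 [-0.58  0.6   1.84  0.77  0.15 -0.4 ] dmax 0.15
3.1e-24 [-0.57  0.67  1.8   0.96  0.12 -0.58] dmax 0.19
```

Emit:
{"api": "send_rows", "payload": {
  "deltas": [
    {"tx": 1.0, "ty": 0, "tz": -2, "rx": 0, "ry": 0, "rz": 0},
    {"tx": 2.4, "ty": 0, "tz": -4.8, "rx": 0, "ry": 0, "rz": 0},
    {"tx": 4.2, "ty": 0.1, "tz": -8, "rx": 0, "ry": 0, "rz": 0},
    {"tx": 6, "ty": 0.2, "tz": -11.2, "rx": 0, "ry": 0, "rz": 0},
    {"tx": 6.8, "ty": 0.2, "tz": -12.7, "rx": 0, "ry": 0, "rz": 0}
  ]
}}

```text
time: 18.52
position: [0.418, 0.3622, 0.1893]
tool_rot: [0.896, 0.252, 0.352, -0.097]
ft_force: [-0.1, 1.1, 1.0]
grip_width: 0.0697
```

```bash
python3 - <<'E'
from kin import *
o=robot.get_obs();p0=np.array(o['position']);R0=Rn.from_quat(o['tool_rot']);q0=np.array(o['q'])
RB=Rdown(.3,.25,.5);pB=np.array([.45,.10,.25]);plan(pB,RB);print('B');q=path(pB,RB,n=8)
R2=Rdown(0.2,.0,0);p2=np.array([.45,-.2,.25]);print('B2');q=path(p2,R2,n=4,q=q,p0=pB,R0=RB)
pC,RC=knob(.12);print('C',pC);q=path(pC,RC,n=5,q=q,p0=p2,R0=R2)
c=snap('side','s8.png');snap('top','t8.png')
W=cloud(c).reshape(-1,3);W=W[~np.isnan(W[:,0])]
P=W[(W[:,2]>.06)&(W[:,2]<.1)&(W[:,0]>.37)&(W[:,0]<.5)&(W[:,1]>.31)&(W[:,1]<.45)];print(len(P),P.mean(0),P.max(0),P.min(0))
P=P[(P[:,2]>.08)];print(np.median(P,0))
E
```

```text
t_cm [ -3.93  24.07 -11.82] r [-0.07  -0.494  0.239] rows 6.5 time 18.52
B
4.7e-28 [ 0.41  0.36  2.2   2.51  0.13 -1.02] dmax 0.48
1.5e-18 [0.32 0.31 2.19 1.32 0.12 0.13] dmax 1.19
2.0e-28 [0.24 0.27 2.16 0.71 0.22 0.7 ] dmax 0.61
2.6e-24 [0.16 0.23 2.13 0.5  0.34 0.87] dmax 0.21
1.8e-20 [0.08 0.2  2.1  0.39 0.47 0.95] dmax 0.12
2.0e-26 [0.01 0.19 2.06 0.31 0.59 0.98] dmax 0.12
1.4e-28 [-0.06  0.18  2.01  0.25  0.7   1.01] dmax 0.11
2.6e-30 [-0.12  0.18  1.96  0.2   0.81  1.02] dmax 0.11
B2
5.7e-23 [-0.29  0.19  1.93  0.17  0.89  0.91] dmax 0.16
3.9e-23 [-0.43  0.22  1.88  0.12  0.97  0.83] dmax 0.14
1.9e-23 [-0.55  0.26  1.81  0.06  1.04  0.77] dmax 0.12
8.4e-23 [-0.65  0.31  1.72  0.    1.1   0.73] dmax 0.1
C [ 0.59497429 -0.2292191   0.20302311]
2.1e-19 [-0.62  0.32  1.76  0.01  0.94  0.66] dmax 0.16
1.1e-30 [-0.61  0.33  1.79  0.02  0.77  0.57] dmax 0.17
1.1e-28 [-0.6   0.35  1.83  0.07  0.59  0.46] dmax 0.18
1.7e-23 [-0.59  0.39  1.87  0.18  0.41  0.27] dmax 0.19
4.7e-30 [-0.6   0.43  1.9   0.5   0.24 -0.14] dmax 0.41
586 [0.44080602 0.3830502  0.082757  ] [0.46666938 0.40458256 0.09198432] [0.41837221 0.3550118  0.06003815]
[0.44275549 0.38120993 0.0849362 ]
```

View pics/s8.png

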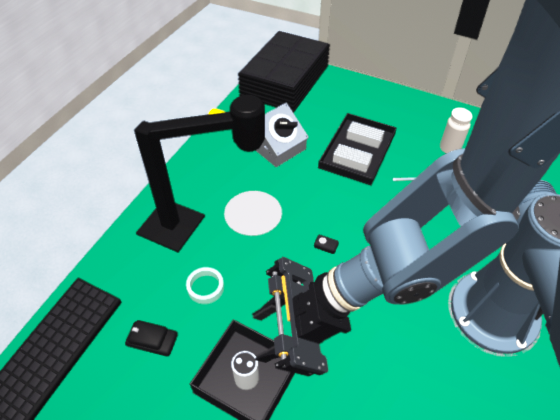

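Emit:
{"api": "send_rows", "payload": {
  "deltas": [
    {"tx": -0.2, "ty": 1.2, "tz": -0.6, "rx": -0.003, "ry": -0.025, "rz": 0.012},
    {"tx": -0.4, "ty": 2.4, "tz": -1.2, "rx": -0.007, "ry": -0.05, "rz": 0.024},
    {"tx": -0.6, "ty": 3.6, "tz": -1.8, "rx": -0.01, "ry": -0.075, "rz": 0.036},
    {"tx": -0.8, "ty": 4.8, "tz": -2.4, "rx": -0.014, "ry": -0.1, "rz": 0.048},
    {"tx": -1, "ty": 6, "tz": -3, "rx": -0.017, "ry": -0.124, "rz": 0.06}
  ]
}}

```text
time: 19.03
position: [0.4216, 0.3235, 0.195]
tool_rot: [0.915, 0.238, 0.31, -0.096]
ft_force: [-0.3, -0.4, -0.1]
grip_width: 0.0701
```

```bash
python3 - <<'E'
from kin import *
o=robot.get_obs();print(np.round(o['q'],2),np.round(o['joint_velocities'],2))
RB=Rdown(.3,.25,.5);pB=np.array([.45,.10,.25]);plan(pB,RB)
E
```

```text
[ 0.38  0.36  2.2   2.12  0.13 -0.64] [-0.16 -0.09 -0.03 -2.18 -0.01  2.1 ]
t_cm [ -3.07  20.65 -10.1 ] r [-0.075 -0.405  0.202] rows 5.6 time 19.03
```

Emit:
{"api": "send_rows", "payload": {
  "deltas": [
    {"tx": -0.3, "ty": 2, "tz": -1, "rx": -0.007, "ry": -0.04, "rz": 0.02},
    {"tx": -0.6, "ty": 4, "tz": -2, "rx": -0.014, "ry": -0.08, "rz": 0.04},
    {"tx": -0.9, "ty": 6, "tz": -3, "rx": -0.022, "ry": -0.12, "rz": 0.06},
    {"tx": -1.2, "ty": 8, "tz": -4, "rx": -0.03, "ry": -0.16, "rz": 0.08},
    {"tx": -1.5, "ty": 10, "tz": -5, "rx": -0.037, "ry": -0.2, "rz": 0.1}
  ]
}}

```text
time: 19.45
position: [0.426, 0.3118, 0.2088]
tool_rot: [0.923, 0.231, 0.284, -0.115]
ft_force: [0.3, 0.1, 0.1]
grip_width: 0.0698
```

```bash
python3 - <<'E'
from kin import *
o=robot.get_obs();print(np.round(o['q'],2),np.round(o['joint_velocities'],2))
RB=Rdown(.3,.25,.5);pB=np.array([.45,.10,.25]);plan(pB,RB)
R2=Rdown(0.2,.0,0);p2=np.array([.45,-.2,.25]);plan(p2,R2)
E
```

```text
[0.31 0.31 2.16 1.2  0.2  0.25] [-0.19 -0.14 -0.13 -2.17  0.3   2.14]
t_cm [-3.51 19.21 -9.49] r [-0.118 -0.358  0.178] rows 5.2 time 19.45
t_cm [-14.34  45.22 -19.8 ] r [-0.176 -0.6    0.28 ] rows 12.3 time 19.45
```

Emit:
{"api": "send_rows", "payload": {
  "deltas": [
    {"tx": -0.7, "ty": 3.5, "tz": -1.8, "rx": -0.02, "ry": -0.07, "rz": 0.035},
    {"tx": -1.4, "ty": 7, "tz": -3.6, "rx": -0.045, "ry": -0.14, "rz": 0.07},
    {"tx": -2.1, "ty": 11, "tz": -5.5, "rx": -0.07, "ry": -0.21, "rz": 0.105},
    {"tx": -2.8, "ty": 15, "tz": -7.5, "rx": -0.095, "ry": -0.28, "rz": 0.14},
    {"tx": -3.5, "ty": 19, "tz": -9.5, "rx": -0.118, "ry": -0.358, "rz": 0.178}
  ]
}}

```text
time: 19.87
position: [0.4344, 0.2179, 0.2294]
tool_rot: [0.968, 0.177, 0.165, -0.072]
ft_force: [-0.0, 2.4, -0.4]
grip_width: 0.0703
```

```bash
python3 - <<'E'
from kin import *
o=robot.get_obs();print(np.round(o['q'],2),np.round(o['joint_velocities'],2))
R2=Rdown(0.2,.0,0);p2=np.array([.45,-.2,.25]);plan(p2,R2)
E
```

```text
[0.13 0.22 2.03 0.29 0.59 1.13] [-0.67 -0.21 -0.7  -2.19  1.75  2.03]
t_cm [-11.2   39.15  -9.71] r [-0.111 -0.344  0.159] rows 10.0 time 19.87
```

Emit:
{"api": "send_rows", "payload": {
  "deltas": [
    {"tx": -1.2, "ty": 4, "tz": -1, "rx": -0.015, "ry": -0.04, "rz": 0.02},
    {"tx": -2.3, "ty": 8, "tz": -2, "rx": -0.03, "ry": -0.08, "rz": 0.04},
    {"tx": -3.5, "ty": 12, "tz": -3, "rx": -0.045, "ry": -0.12, "rz": 0.06},
    {"tx": -4.6, "ty": 16, "tz": -4, "rx": -0.06, "ry": -0.16, "rz": 0.075},
    {"tx": -5.8, "ty": 20, "tz": -5, "rx": -0.07, "ry": -0.2, "rz": 0.09}
  ],
  "claw": 4
}}

```text
time: 20.28
position: [0.444, 0.0096, 0.2407]
tool_rot: [0.988, 0.133, 0.074, -0.029]
ft_force: [0.1, 1.7, -0.2]
grip_width: 0.0454
```

```bash
python3 - <<'E'
from kin import *
o=robot.get_obs();print(np.round(o['q'],2),np.round(o['joint_velocities'],2))
R2=Rdown(0.2,.0,0);p2=np.array([.45,-.2,.25]);plan(p2,R2)
E
```

```text
[-0.32  0.2   1.94  0.15  0.9   0.9 ] [-0.98  0.13 -0.37 -0.39  0.67 -0.5 ]
t_cm [-4.71 20.3  -2.47] r [-0.044 -0.153  0.068] rows 5.0 time 20.28
```

Emit:
{"api": "send_rows", "payload": {
  "deltas": [
    {"tx": -0.9, "ty": 4, "tz": -0.5, "rx": -0.01, "ry": -0.03, "rz": 0.014},
    {"tx": -1.9, "ty": 8, "tz": -1, "rx": -0.02, "ry": -0.06, "rz": 0.03},
    {"tx": -2.8, "ty": 12, "tz": -1.5, "rx": -0.03, "ry": -0.09, "rz": 0.04},
    {"tx": -3.8, "ty": 16, "tz": -2, "rx": -0.04, "ry": -0.12, "rz": 0.055},
    {"tx": -4.6, "ty": 19.5, "tz": -2.4, "rx": -0.044, "ry": -0.153, "rz": 0.068}
  ]
}}

```text
time: 20.7
position: [0.4491, -0.1924, 0.2498]
tool_rot: [0.995, 0.099, 0.0, -0.001]
ft_force: [0.9, 0.7, 1.0]
grip_width: 0.0406
```

```bash
python3 - <<'E'
from kin import *
o=robot.get_obs();print(np.round(o['q'],2),np.round(o['joint_velocities'],2))
for b in (.12,.0):
    p,R=knob(b);plan(p,R)
p,R=knob(.09);path(p,R,n=6)
n='side'
c=snap(n,'s9.png'); W=cloud(c); 
print('tray z'); P=W.reshape(-1,3);P=P[~np.isnan(P[:,0])]
for y in(-.417,-.307):
    Q=P[(np.abs(P[:,0]-.468)<.04)&(np.abs(P[:,1]-y)<.018)];print(len(Q),np.percentile(Q[:,2],[50,95,99]) if len(Q) else '')
E
```

```text
[-0.63  0.31  1.73  0.    1.1   0.74] [-0.52  0.36 -0.62 -0.35  0.51 -0.2 ]
t_cm [13.57  6.49  4.68] r [-0.449  0.414 -0.44 ] rows 6.0 time 20.7
t_cm [19.21 10.34 14.55] r [-0.449  0.414 -0.44 ] rows 6.3 time 20.7
9.0e-21 [-0.62  0.32  1.76  0.    0.96  0.68] dmax 0.14
5.5e-19 [-0.6   0.34  1.78  0.02  0.81  0.61] dmax 0.15
3.6e-31 [-0.59  0.37  1.81  0.04  0.66  0.53] dmax 0.15
6.8e-28 [-0.59  0.4   1.84  0.09  0.5   0.42] dmax 0.16
8.7e-23 [-0.59  0.44  1.86  0.22  0.34  0.22] dmax 0.19
7.3e-29 [-0.59  0.5   1.88  0.59  0.2  -0.22] dmax 0.44
tray z
190 [0.03482199 0.03873746 0.04001614]
256 [0.03606922 0.04052537 0.04154304]
```

View pics/s9.png

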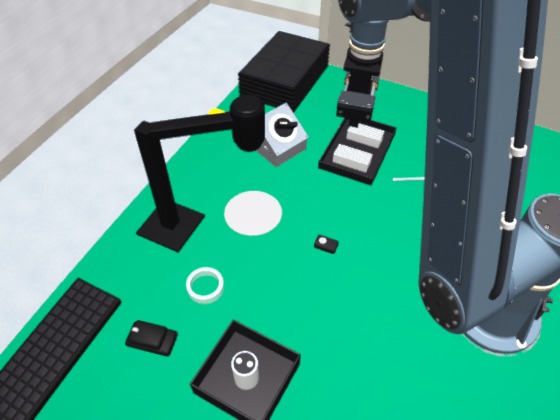

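```bash
sed -i 's/^KP=.*/KP=np.array([.6495,-.2525,.117])/' kin.py; python3 - <<'E'
from kin import *
p,R=knob(.09);plan(p,R)
E
```

```text
t_cm [14.93  6.71  7.6 ] r [-0.439  0.415 -0.441] rows 6.0 time 20.75
```

Emit:
{"api": "send_rows", "payload": {
  "deltas": [
    {"tx": 2.4, "ty": 1.1, "tz": 1.2, "rx": -0.073, "ry": 0.069, "rz": -0.073},
    {"tx": 4.8, "ty": 2.2, "tz": 2.4, "rx": -0.146, "ry": 0.138, "rz": -0.146},
    {"tx": 7.2, "ty": 3.3, "tz": 3.6, "rx": -0.22, "ry": 0.207, "rz": -0.22},
    {"tx": 9.6, "ty": 4.4, "tz": 4.8, "rx": -0.293, "ry": 0.276, "rz": -0.293},
    {"tx": 12.2, "ty": 5.5, "tz": 6.1, "rx": -0.36, "ry": 0.34, "rz": -0.36}
  ]
}}

```text
time: 21.17
position: [0.5809, -0.2192, 0.1891]
tool_rot: [0.93, 0.273, 0.187, 0.161]
ft_force: [1.1, 1.0, -0.0]
grip_width: 0.0397
```

```bash
python3 - <<'E'
from kin import *
o=robot.get_obs();print(np.round(o['q'],2))
p,R=knob(.09);plan(p,R)
E
```

```text
[-0.58  0.44  1.87  0.22  0.34  0.24]
t_cm [1.09 2.26 2.92] r [-0.084  0.069 -0.076] rows 1.1 time 21.17
```

Emit:
{"api": "send_rows", "payload": {
  "deltas": [
    {"tx": 0.5, "ty": 1, "tz": 1, "rx": -0.04, "ry": 0.035, "rz": -0.04},
    {"tx": 1.0, "ty": 1.8, "tz": 2, "rx": -0.08, "ry": 0.07, "rz": -0.076},
    {"tx": 1.0, "ty": 1.8, "tz": 2, "rx": -0.08, "ry": 0.07, "rz": -0.076},
    {"tx": 1.0, "ty": 1.8, "tz": 2, "rx": -0.08, "ry": 0.07, "rz": -0.076},
    {"tx": 1.0, "ty": 1.8, "tz": 2, "rx": -0.08, "ry": 0.07, "rz": -0.076}
  ]
}}

```text
time: 21.58
position: [0.6049, -0.232, 0.1811]
tool_rot: [0.906, 0.304, 0.223, 0.193]
ft_force: [-1.1, -0.1, -0.3]
grip_width: 0.0402
```

```bash
python3 - <<'E'
from kin import *
o=robot.get_obs();print(np.round(o['q'],2),np.round(o['joint_velocities'],2))
p,R=knob(.09);plan(p,R)
p,R=knob(.0);plan(p,R)
c=snap('top','t10.png')
E
```

```text
[-0.59  0.48  1.89  0.57  0.21 -0.2 ] [ 0.   -0.02 -0.01 -0.01 -0.    0.01]
t_cm [0.05 0.42 0.96] r [-0.008  0.    -0.005] rows 0.3 time 21.58
t_cm [0.06 0.49 9.96] r [-0.008  0.    -0.005] rows 2.4 time 21.58
```

View pics/t10.png

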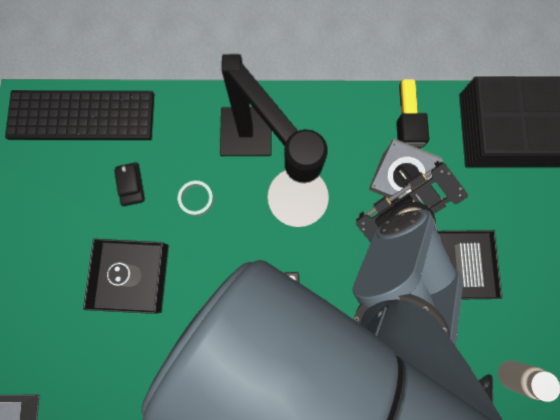

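Emit:
{"api": "send_rows", "payload": {
  "deltas": [
    {"tx": 0, "ty": 0.4, "tz": 2, "rx": -0.008, "ry": 0, "rz": -0.005},
    {"tx": 0, "ty": 0.45, "tz": 4, "rx": -0.008, "ry": 0, "rz": -0.005},
    {"tx": 0, "ty": 0.45, "tz": 6, "rx": -0.008, "ry": 0, "rz": -0.005},
    {"tx": 0, "ty": 0.45, "tz": 8, "rx": -0.008, "ry": 0, "rz": -0.005},
    {"tx": 0, "ty": 0.45, "tz": 8, "rx": -0.008, "ry": 0, "rz": -0.005}
  ]
}}

```text
time: 22.05
position: [0.6502, -0.2536, 0.117]
tool_rot: [0.904, 0.306, 0.224, 0.198]
ft_force: [-1.2, -0.0, -0.5]
grip_width: 0.0399
```

```bash
python3 - <<'E'
from kin import *
o=robot.get_obs();print(np.round(o['q'],2),np.round(o['joint_velocities'],2),o['ft_force'])
p,R=knob(.0);plan(p,R)
c=snap('side','s11.png')
i=cv2.imread('pics/s11.png')[60:220,180:400];cv2.imwrite('pics/s11z.png',cv2.resize(i,(770,560),interpolation=cv2.INTER_CUBIC))
E
```

```text
[-0.58  0.65  1.81  0.89  0.13 -0.52] [-0.   -0.06  0.04 -0.11  0.02  0.12] [-1.17883882 -0.01720508 -0.4941976 ]
t_cm [ 0.02 -0.11  1.83] r [ 0.002 -0.     0.   ] rows 0.4 time 22.05
```

View pics/s11z.png

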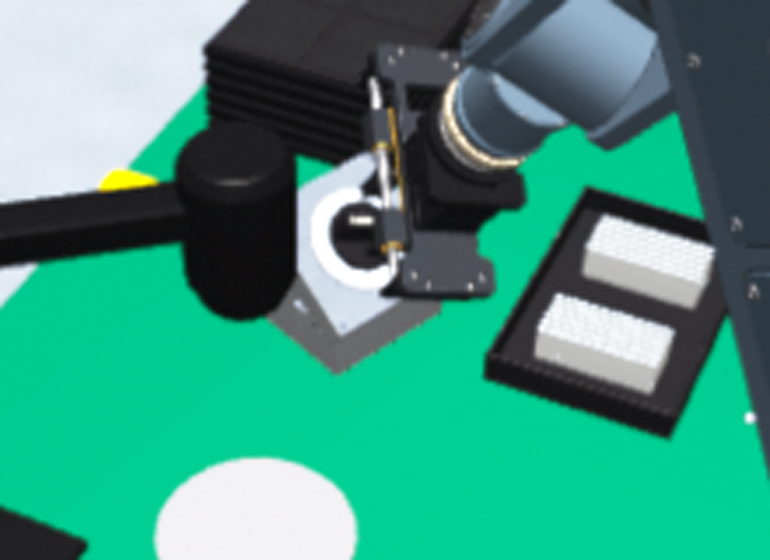

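Emit:
{"api": "send_rows", "payload": {
  "deltas": [
    {"tx": 0, "ty": -0.1, "tz": 0.8, "rx": 0, "ry": 0, "rz": 0},
    {"tx": 0, "ty": -0.1, "tz": 1.7, "rx": 0, "ry": 0, "rz": 0},
    {"tx": 0, "ty": -0.1, "tz": 1.7, "rx": 0, "ry": 0, "rz": 0},
    {"tx": 0, "ty": -0.1, "tz": 1.7, "rx": 0, "ry": 0, "rz": 0}
  ]
}}

```text
time: 22.43
position: [0.6579, -0.2563, 0.106]
tool_rot: [0.903, 0.306, 0.225, 0.2]
ft_force: [-0.1, 0.3, 0.4]
grip_width: 0.0402
```

Emit:
{"api": "send_rows", "payload": {
  "deltas": [
    {"tx": 0, "ty": 0, "tz": 0, "rx": 0, "ry": 0, "rz": 0},
    {"tx": 0, "ty": 0, "tz": 0, "rx": 0, "ry": 0, "rz": 0},
    {"tx": 0, "ty": 0, "tz": 0, "rx": 0, "ry": 0, "rz": 0},
    {"tx": 0, "ty": 0, "tz": 0, "rx": 0, "ry": 0, "rz": 0},
    {"tx": 0, "ty": 0, "tz": 0, "rx": 0, "ry": 0, "rz": 0}
  ],
  "claw": 0.8,
  "squeeze": 20
}}

```text
time: 22.85
position: [0.658, -0.2563, 0.1054]
tool_rot: [0.904, 0.306, 0.225, 0.199]
ft_force: [-4.1, 4.4, -1.3]
grip_width: 0.0147
```

```bash
python3 - <<'E'
from kin import *
o=robot.get_obs();print(np.round(o['q'],2),o['grip_width'],np.round(o['moment'],2),np.round(o['ft_force'],1))
p,R=knob(.0);plan(p,R)
E
```

```text
[-0.57  0.67  1.8   0.99  0.12 -0.61] 0.014677147300119391 [0.88 1.09 0.26] [-4.1  4.4 -1.3]
t_cm [-0.03 -0.1   0.41] r [ 0.004 -0.001  0.001] rows 0.1 time 22.85
```

Emit:
{"api": "send_rows", "payload": {
  "deltas": [
    {"tx": 0, "ty": 0, "tz": 0, "rx": 0, "ry": 0, "rz": -0.1},
    {"tx": 0, "ty": 0, "tz": 0, "rx": 0, "ry": 0, "rz": -0.2},
    {"tx": 0, "ty": 0, "tz": 0, "rx": 0, "ry": 0, "rz": -0.3},
    {"tx": 0, "ty": 0, "tz": 0, "rx": 0, "ry": 0, "rz": -0.4},
    {"tx": 0, "ty": 0, "tz": 0, "rx": 0, "ry": 0, "rz": -0.5}
  ]
}}

```text
time: 23.27
position: [0.6573, -0.2555, 0.1047]
tool_rot: [0.799, 0.522, 0.168, 0.248]
ft_force: [-3.5, 2.0, 1.7]
grip_width: 0.0141
```

```bash
cat > kn.py <<'E'
from kin import *
o=robot.get_obs();R=Rn.from_quat(o['tool_rot']);zt=R.apply([0,0,1])
print(np.round(o['q'],2),o['grip_width'],'Mz about tool',np.dot(o['moment'],zt),np.round(o['moment'],2),np.round(o['ft_force'],1))
_,K=knob(0);print('turn',(K.inv()*R).as_rotvec(),'axis err',np.degrees(np.arccos(np.clip(-zt@nK,-1,1))),np.round(o['position'],4))
E
python3 kn.py
```

```text
[-0.57  0.67  1.8   0.99  0.12 -1.12] 0.014064215472655094 Mz about tool 0.05705787320800254 [0.4  0.6  0.02] [-3.5  2.   1.7]
turn [-0.00210225  0.00051751 -0.50555619] axis err 0.12272891328403741 [ 0.6573 -0.2555  0.1047]
```

Emit:
{"api": "send_rows", "payload": {
  "deltas": [
    {"tx": 0, "ty": 0, "tz": 0, "rx": 0, "ry": 0, "rz": -0.1},
    {"tx": 0, "ty": 0, "tz": 0, "rx": 0, "ry": 0, "rz": -0.2},
    {"tx": 0, "ty": 0, "tz": 0, "rx": 0, "ry": 0, "rz": -0.3},
    {"tx": 0, "ty": 0, "tz": 0, "rx": 0, "ry": 0, "rz": -0.4},
    {"tx": 0, "ty": 0, "tz": 0, "rx": 0, "ry": 0, "rz": -0.5}
  ]
}}

```text
time: 23.68
position: [0.6566, -0.2554, 0.1042]
tool_rot: [0.645, 0.703, 0.101, 0.281]
ft_force: [-5.3, 0.6, 0.8]
grip_width: 0.0136
```

```bash
python3 kn.py
```

```text
[-0.57  0.67  1.8   0.99  0.12 -1.62] 0.013615059086168212 Mz about tool 0.07021643962477146 [ 0.43  0.82 -0.03] [-5.3  0.6  0.8]
turn [-1.07356175e-03 -2.77590921e-04 -1.00545598e+00] axis err 0.06089096086381283 [ 0.6566 -0.2554  0.1042]
```

Emit:
{"api": "send_rows", "payload": {
  "deltas": [
    {"tx": 0, "ty": 0, "tz": 0, "rx": 0, "ry": 0, "rz": -0.1},
    {"tx": 0, "ty": 0, "tz": 0, "rx": 0, "ry": 0, "rz": -0.2},
    {"tx": 0, "ty": 0, "tz": 0, "rx": 0, "ry": 0, "rz": -0.3},
    {"tx": 0, "ty": 0, "tz": 0, "rx": 0, "ry": 0, "rz": -0.4}
  ]
}}

```text
time: 24.02
position: [0.6561, -0.2556, 0.104]
tool_rot: [0.493, 0.817, 0.043, 0.296]
ft_force: [-5.4, 0.4, 0.7]
grip_width: 0.0139
```

```bash
python3 kn.py
```

```text
[-0.57  0.67  1.8   0.99  0.12 -2.02] 0.013861062069464872 Mz about tool 0.09379637786577064 [ 0.28  1.09 -0.23] [-5.4  0.4  0.7]
turn [-3.39148799e-04 -1.13137361e-03 -1.40518033e+00] axis err 0.06224102152826858 [ 0.6561 -0.2556  0.104 ]
```

Emit:
{"api": "send_rows", "payload": {
  "deltas": [
    {"tx": 0, "ty": 0, "tz": 0, "rx": 0, "ry": 0, "rz": -0.1},
    {"tx": 0, "ty": 0, "tz": 0, "rx": 0, "ry": 0, "rz": -0.2},
    {"tx": 0, "ty": 0, "tz": 0, "rx": 0, "ry": 0, "rz": -0.3}
  ]
}}

```text
time: 24.27
position: [0.6558, -0.2559, 0.1038]
tool_rot: [0.365, 0.882, -0.002, 0.298]
ft_force: [-6.5, -0.7, 0.3]
grip_width: 0.0139
```

```bash
python3 kn.py
```

```text
[-0.57  0.67  1.8   0.99  0.12 -2.32] 0.013877053325709572 Mz about tool 0.08460761272719952 [ 0.21  1.2  -0.29] [-6.5 -0.7  0.3]
turn [ 2.92882818e-04 -2.05585849e-03 -1.70492240e+00] axis err 0.10508553405532095 [ 0.6558 -0.2559  0.1038]
```

Emit:
{"api": "send_rows", "payload": {
  "deltas": [
    {"tx": 0, "ty": 0, "tz": 0, "rx": 0, "ry": 0, "rz": -0.1},
    {"tx": 0, "ty": 0, "tz": 0, "rx": 0, "ry": 0, "rz": -0.2},
    {"tx": 0, "ty": 0, "tz": 0, "rx": 0, "ry": 0, "rz": -0.3},
    {"tx": 0, "ty": 0, "tz": 0, "rx": 0, "ry": 0, "rz": -0.4}
  ]
}}

```text
time: 24.6
position: [0.6556, -0.2564, 0.1038]
tool_rot: [0.183, 0.937, -0.062, 0.292]
ft_force: [-5.5, -0.3, 0.9]
grip_width: 0.0141
```

```bash
python3 kn.py
```

```text
[-0.57  0.67  1.8   0.99  0.12 -2.72] 0.014084178391162987 Mz about tool 0.4787575307362682 [ 0.35  0.97 -0.62] [-5.5 -0.3  0.9]
turn [ 1.25463405e-03 -3.26957923e-03 -2.10435886e+00] axis err 0.16562501777249355 [ 0.6556 -0.2564  0.1038]
```

Emit:
{"api": "send_rows", "payload": {
  "deltas": [
    {"tx": 0, "ty": 0, "tz": 0, "rx": 0, "ry": 0, "rz": -0.03},
    {"tx": 0, "ty": 0, "tz": 0, "rx": 0, "ry": 0, "rz": -0.06},
    {"tx": 0, "ty": 0, "tz": 0, "rx": 0, "ry": 0, "rz": -0.06}
  ]
}}

```text
time: 24.85
position: [0.6558, -0.2565, 0.1039]
tool_rot: [0.158, 0.941, -0.07, 0.29]
ft_force: [-6.1, -1.2, 1.4]
grip_width: 0.0143
```

```bash
python3 kn.py
```

```text
[-0.57  0.67  1.8   0.99  0.12 -2.77] 0.01430192885319514 Mz about tool 0.5986727600716039 [ 0.38  0.95 -0.74] [-6.1 -1.2  1.4]
turn [ 7.94765904e-04 -3.33696493e-03 -2.15765332e+00] axis err 0.16057525723103816 [ 0.6558 -0.2565  0.1039]
```

Emit:
{"api": "send_rows", "payload": {
  "deltas": [
    {"tx": 0, "ty": 0, "tz": 0, "rx": 0, "ry": 0, "rz": 0},
    {"tx": 0, "ty": 0, "tz": 0, "rx": 0, "ry": 0, "rz": 0},
    {"tx": 0, "ty": 0, "tz": 0, "rx": 0, "ry": 0, "rz": 0},
    {"tx": 0, "ty": 0, "tz": 0, "rx": 0, "ry": 0, "rz": 0}
  ],
  "claw": 4
}}

```text
time: 25.18
position: [0.6586, -0.2568, 0.1055]
tool_rot: [0.156, 0.941, -0.07, 0.292]
ft_force: [-0.1, -0.3, 0.8]
grip_width: 0.0334
```

Emit:
{"api": "send_rows", "payload": {
  "deltas": [
    {"tx": 0, "ty": 0, "tz": -2, "rx": 0, "ry": 0, "rz": 0},
    {"tx": 0, "ty": 0, "tz": -5, "rx": 0, "ry": 0, "rz": 0},
    {"tx": 0, "ty": 0, "tz": -8, "rx": 0, "ry": 0, "rz": 0},
    {"tx": 0, "ty": 0, "tz": -11, "rx": 0, "ry": 0, "rz": 0},
    {"tx": 0, "ty": 0, "tz": -13, "rx": 0, "ry": 0, "rz": 0}
  ]
}}

```text
time: 25.6
position: [0.5888, -0.227, 0.2137]
tool_rot: [0.156, 0.941, -0.071, 0.293]
ft_force: [-0.3, -0.6, -0.1]
grip_width: 0.0397
```

```bash
python3 - <<'E'
from kin import *
from scipy.spatial import cKDTree
o=robot.get_obs();print(np.round(o['q'],2),o['position'])
c=snap('top','t12.png');s=snap('side','s12.png')
W=cloud(c).reshape(-1,3);W=W[~np.isnan(W[:,0])]
n=np.array([-.52730541,.22156973,.82027791]);ce=np.array([.67221358,-.26122348,.08601536]);ex=np.array([.7562296,-.31776194,.57196516]);ey=np.array([.387383265,.921918763,0])
for nm,cc in(('top',c),('side',s)):
    W=cloud(cc).reshape(-1,3);W=W[~np.isnan(W[:,0])]
    K=W[np.linalg.norm(W-ce,axis=1)<.075];h=(K-ce)@n;B=K[(h>.032)&(h<.055)]
    uv=np.stack([(B-ce)@ex,(B-ce)@ey],1);print(nm,len(B),cv2.minAreaRect((uv*1000).astype(np.float32)) if len(B)>5 else '')
for f in('t12','s12'):
    i=cv2.imread(f'pics/{f}.png');y0,x0=(130,340) if f=='t12' else (80,230)
    cv2.imwrite(f'pics/{f}z.png',cv2.resize(i[y0:y0+100,x0:x0+120],(720,600),interpolation=cv2.INTER_CUBIC))
E
```

```text
[-0.6   0.41  1.91  0.48  0.25 -2.28] [ 0.58884612 -0.22701342  0.21374722]
top 138 ((3.1361160278320312, -0.9630351066589355), (13.914342880249023, 45.15671920776367), 89.46749114990234)
side 127 ((-2.103006362915039, -1.0104494094848633), (54.2765998840332, 16.590702056884766), 2.672224283218384)
```

View pics/t12z.png

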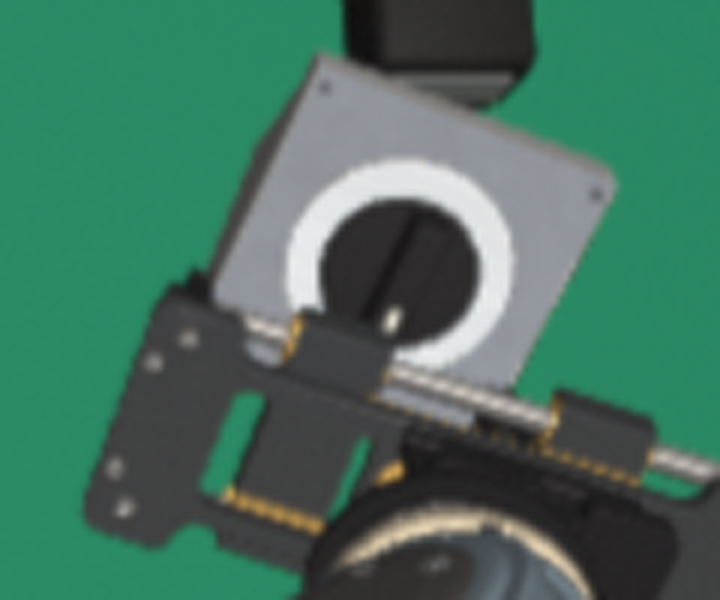

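View pics/s12z.png

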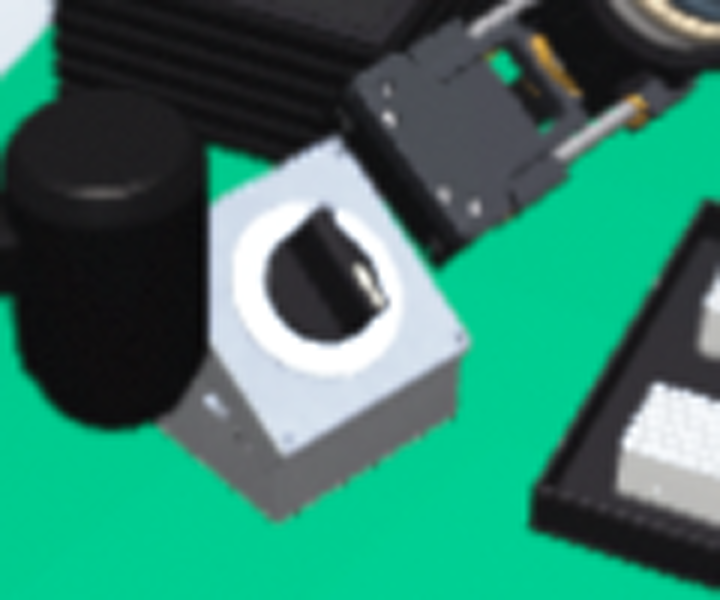

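Emit:
{"api": "send_rows", "payload": {
  "deltas": [
    {"tx": 0, "ty": 0, "tz": -2, "rx": 0, "ry": 0, "rz": 0},
    {"tx": 0, "ty": 0, "tz": -4, "rx": 0, "ry": 0, "rz": 0},
    {"tx": 0, "ty": 0, "tz": -5, "rx": 0, "ry": 0, "rz": 0},
    {"tx": 0, "ty": 0, "tz": -5, "rx": 0, "ry": 0, "rz": 0},
    {"tx": 0, "ty": 0, "tz": -5, "rx": 0, "ry": 0, "rz": 0}
  ]
}}

```text
time: 26.12
position: [0.5637, -0.2166, 0.2527]
tool_rot: [0.156, 0.941, -0.07, 0.292]
ft_force: [-0.2, 0.2, 0.3]
grip_width: 0.0399
```

```bash
python3 - <<'E'
from kin import *
c=snap('side','s13.png')
W=cloud(c).reshape(-1,3);W=W[~np.isnan(W[:,0])]
def box(lo,hi): return W[((W>lo)&(W<hi)).all(1)]
def rect(P):
    r=cv2.minAreaRect((P[:,:2]*1000).astype(np.float32)); return len(P),np.round(r[0],1),np.round(r[1],1),round(r[2],1)
print('remote',rect(box([.38,-.03,.012],[.47,.03,.04])))
print('mouse',rect(box([.58,.33,.012],[.74,.46,.04])))
print('tape',rect(box([.57,.17,.015],[.7,.3,.04])))
for lo,hi in((-.455,-.365),(-.355,-.27)):
    P=box([.40,lo,.028],[.535,hi,.06]);print('hs',rect(P),np.median(P[:,2]))
n=np.array([-.52730541,.22156973,.82027791]);ce=np.array([.67221358,-.26122348,.08601536]);ex=np.array([.7562296,-.31776194,.57196516]);ey=np.array([.387383265,.921918763,0])
for nm in('top','side'):
    cc=c if nm=='side' else snap('top','t13.png')
    W=cloud(cc).reshape(-1,3);W=W[~np.isnan(W[:,0])]
    K=W[np.linalg.norm(W-ce,axis=1)<.075];h=(K-ce)@n;B=K[(h>.032)&(h<.055)]
    uv=np.stack([(B-ce)@ex,(B-ce)@ey],1);print(nm,len(B),cv2.minAreaRect((uv*1000).astype(np.float32)))
E
```

```text
remote (277, array([423.7,   0.5]), array([55. , 36.9]), 2.6)
mouse (1247, array([664.3, 396.9]), array([105.4,  58.8]), 13.6)
tape (414, array([628. , 233.6]), array([81.3, 84.6]), 68.6)
hs (386, array([ 467. , -414.4]), array([98.5, 53.6]), 0.1) 0.03461060264337085
hs (469, array([ 466.6, -304.5]), array([99.6, 50.1]), 0.6) 0.03572435702342959
top 180 ((-3.729097366333008, -0.6831092834472656), (13.770018577575684, 57.95683288574219), 89.02433013916016)
side 130 ((-2.243570327758789, -0.8237400054931641), (53.69287109375, 16.98447036743164), 2.1271607875823975)
```

View pics/s13.png

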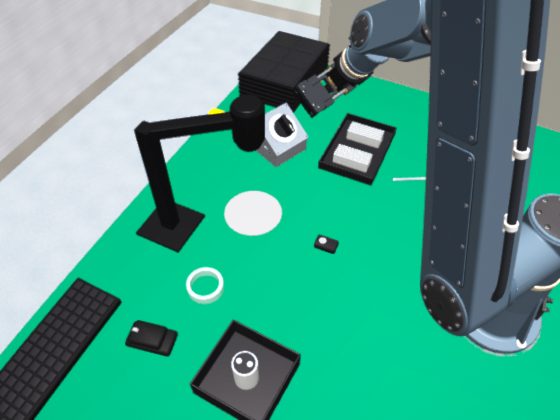

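```bash
python3 -c "
from rig import robot
print(robot.hand_in())"
```

```text
the job is handed in; nothing more can be done
None
```

I put both heat sinks in the shallow tray, fins up, and stood the capacitor in the tote. I then turned the dimmer anticlockwise to its stop and handed the job in at about 26 s. The capacitor was the piece under the microscope; I drew it out with the gripper at a slant of about 43°.

Last checks before handing in:
- **Heat sinks:** both lie flat in the tray, with their tops about 35–36 mm above the table, at (467, -414) and (467, -305) mm.
- **Capacitor:** upright in the tote at about (443, 381) mm with its top at 85 mm, as measured just after release; it still stood there in the last picture.
- **Remote, mouse and clear roll:** within about 2 mm of where they were at the start.
- **Microscope:** I saw no sign of contact, but I had no direct force reading on it.
- **Dimmer:** it turned freely at about 0.06–0.09 N m, then the torque rose to 0.6 N m, which shows the end stop. The bar moved about 2.09 rad in all. After release the two cameras put it at 179° and 182°, a spread close to the 0.06 rad tolerance. The torque is therefore the better evidence that it is at the stop, because the joint angle itself cannot be read.

No check failed.

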